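Lock the sampling probe into its carrying rack

ROBOT

A 6-joint arm with a two-finger parallel gripper is mounted at the origin on a cart in front of the work surface, level with it; the furniture and walls round the work are solid. World frame = base frame: x ahead of the robot, y to its left, z up, the work surface at z = 0. Lengths are in m, angles in rad, forces in N, time in s.
With the tool pointing down it reaches from about 0.225 to 0.875 m from the base axis. Payload 3.4 kg.
Tool frame: the origin (TCP) lies at the very end of the fingers, on their centre line; the grasp point (between the pads) lies behind it (manip.tcp_to_grasp is the z of the grasp point in the tool frame, in m); z points along the fingers, y is the direction in which the jaws open and shut (so a half turn about z gives the same grasp; the last joint's range is limited). The gripper opens to 85 mm and grips with 20 to 120 N. Pads are 22 mm wide; open, the fingers measure 114 mm over their backs; the gripper's body (76 mm by 85 mm) begins 54 mm behind the grasp point. The pads swing forward as they close: fully open they stand 13 mm farther back than shut.
Start: joints at [-1.224, 0.276, 1.505, -0, 1.361, -0.121], TCP at [0.259, -0.513, 0.231] pointing down, gripper open.
Joint ranges: [-2.89, 2.89], [-0.75, 2.08], [0.22, 2.7], [-1.18, 4.32], [0.11, 2.71], [-2.7, 2.7]. Speed limits (rad/s): [2.57, 2.57, 3.14, 3.14, 3.14, 3.14].

INTERFACE

Orientations are given as a unit quaternion [w, x, y, z].
In Python, from rig import manip, eyes gives the robot as it stands.
- The arm moves only by the tool servo_tool, never from a script. Its argument "increments" is a list of rows, each an object with "slide": the shift along the tool's x, y, z in m, a list of three; "spin": the turn about the tool's z in degrees. A call has 1 to 8 rows; each row shifts and turns the commanded pose from where the row before left it, along the tool's axes as they then stand; what a row does not reach is not made up. A row lasts 1/10 s, in which the tool goes at most 50 mm and 8.59 degrees, less where a joint would pass 70% of its speed; a pose out of reach is approached as far as the arm can. A call is refused whole if a number of a shift passes 0.05 or a number of a turn 8.59, either way. A call with a gripper value outside its range is refused whole. "hand" is the opening, from 0 (shut) to 1 (fully open), set as the call begins (left out, the last holds). The fingers move at their own pace and stop on an object; "newtons" is the grip in N (left out, the last holds). Time passes only in rows, so rows that do not move let the fingers close. It gives the time, the measured TCP pose, the force and the opening at its end, in the units of the state.
- manip.get_state(): the state, without advancing time (a new reading comes with each control period).
- eyes.get_image(name): name is "scene" or "side" or "wrist"; returns the picture (384x512x3 uint8, blue, green, red); there is no depth.
- eyes.calibration(name): a dict with "fx", "fy", "cx", "cy" (pixels), "k1" (the pictures are not rectified: a ray, as slopes to the right and down, at radius r is drawn at 1 + k1 r^2 times it, then the intrinsics apply), "rvec" (rotation vector, rad) and "tvec" (3), from world to camera coordinates, as OpenCV has them; the wrist camera has in their place "hand_eye" (4x4, takes a point from camera to tool coordinates, whose origin is the TCP and whose axes are the flange's). Camera axes: x right, y down, z forward; pixel columns grow to the right and rows downward; lengths in m; the calibration is good to about 2 mm. A picture is of the moment at which its call begins: read the wrist's pose just before it. calibration takes no time and is no camera call.
- manip.sign_off(): hands the job in, once; it reports no verdict.
The state is a dict: "clock": time; "qpos": joint angles; "qd": joint speeds; "effort": joint torques, N m; "position": TCP position; "ee_rot": TCP orientation; "contact_force": force on the tool from outside, world axes, zero at the start; "moment": the same for the moment, N m; "width": finger opening in m.
Only numpy, scipy, OpenCV 4.12 (cv2) and the standard library are available. Lean on these libraries where they do the work, as an engineer would, in place of code of your own. Each camera call takes 0.05 s, during which the arm holds its last target.

TASK

Put the sampling probe away for carrying: take it off its wooden rest and slide its steel shank straight into the rack's guide tube, all the way home until the brass collar meets the tube's mouth. Then swing the latch over behind the collar until it lies fully down in its forked catch, let go, and leave the jar and the screwdriver where they are.

Things in the scene. Friction and masses are not known exactly. Their poses are not given: they have to be found in the camera images.
- probe: Loose probe, 197 mm, 0.2 kg. Origin on its axis at the brass collar's front face, x along it to the tip. Steel shank d 16 mm to the tip at x=+85 (last 9 mm tapered); collar d 38, x -6 to 0; neck d 16, x -28 to -6; dark wooden handle 24x24 mm square (faces along y, z), x -112 to -28. Centre of mass x about -12. Hold the handle near x=-85: free space there on the rest and when home in the rack.
- probe_rest: Fixed light-wood rest, base 130x50x10 mm; origin on its underside, below the collar's front face; x along the lying probe. Two open-topped saddles hold the probe, axis 55 mm above the table: under the shank at x 37 to 53 (32 mm wide, 59 high) and under the handle's front at x -45 to -33 (40 wide, 57 high). Lift the probe straight up.
- probe_rack: Fixed rack: wood board 125x135x12 mm (x -45 to 80, y +-67), steel tube, green posts. Origin at table height below the tube's mouth; x points level into the tube, z up. Tube x 0 to 65, axis 60 mm up, bore 19, outside 26; mouth flared to 40 outside, 34 inside, over 10 mm. Probe home: collar's front face on the mouth. Hinge posts y=-45, forked catch y=+40, both at x=-14, 86 mm high.
- rack_mouth (a point): Centre of the tube's mouth, on the tube's axis, 60 mm above the table; axes as probe_rack.
- latch_hinge (a point): Hinge axis of the latch, 75 mm above the table at x = -14, y = -45 mm of probe_rack; the hinge axis is parallel to probe_rack's x. Axes as probe_rack.
- latch_knob (a point): Centre of the orange knob at the latch's free end, 112 mm from the hinge axis: a disc 20 mm in diameter, 20 mm wide along probe_rack's x; pinch its two flat ends from above, or push it. It moves on an arc in the plane x=-14 mm of probe_rack. The latch's steel bar is 8 mm wide (x) and 10 mm thick.
- rack_latch (a joint): Latch angle (rad): 0 = closed, level, across the probe's neck behind the collar, in the catch; pi/2 = upright; at most 2.4, leaning out to the hinge's side. Knob at probe_rack y = -45 + 112 cos(angle), z = 75 + 112 sin(angle) mm. Stiff hinge (0.12 N m, about 1 N at the knob): stays where left, does not fall shut. A collar over 4 mm short of the mouth blocks it.
- sample_jar: Bystander: clear jar with a green lid and pale filling, 68 mm in diameter, 90 mm high; origin at the centre of its underside. Leave it alone.
- screwdriver: Bystander: screwdriver with blue handle, 204 mm long, lying on the table; origin under its middle. Leave it alone.

How it is judged:
By the outcome, as a careful person would: the job done as asked, in the order asked, and still so for the second after the job is handed in, with the robot touching nothing.
It also fails if it takes over 67 s, if anything falls off the work surface, if the arm or the gripper's body presses on something with over 40 N, if the wrist force passes 120 N, or if a joint passes its speed limit or range.

## Working session

There is one attempt and no reset: what is moved stays moved. The work goes in short steps, Python scripts to look and compute and a tool call to move; the robot and the scene stay as the last step left them, time stands still between calls to the robot, and variables do not carry over. Pictures are saved under pics/ and viewed, and the job is handed in when it is done.

Besides the shell and the picture viewer there is one more tool, called after "Call:" by a JSON object that holds its "name" and its "arguments". servo_tool: Moves the arm, as the interface text tells. Its arguments: {"type":"object","properties":{"increments":{"type":"array","items":{"type":"object","properties":{"slide":{"type":"array","items":{"type":"number"}},"spin":{"type":"number"}}}},"hand":{"type":"number"},"newtons":{"type":"number"}},"required":["increments"]}

```bash
mkdir -p pics; ls; python3 - <<'E'
from rig import manip, eyes
import cv2
s=manip.get_state(); print(s); print(manip.tcp_to_grasp)
for n in ["scene","side","wrist"]:
    cv2.imwrite(f"pics/{n}0.png",eyes.get_image(n)); print(n,eyes.calibration(n))
E
```

```text
pics
{'clock': 0.0, 'qpos': array([-1.22400005e+00,  2.76608640e-01,  1.50615728e+00,  2.89399574e-05,
        1.36071870e+00, -1.21017882e-01]), 'qd': array([-0.00100736, -0.00093438,  0.00064393, -0.00065685,  0.00053673,
       -0.00023506]), 'effort': array([-4.45853866e-04, -4.16776443e+01, -2.45803607e+01, -1.49216048e-04,
        1.09965907e-02, -1.28152475e-06]), 'position': array([ 0.25909702, -0.51270557,  0.23042233]), 'ee_rot': array([-9.41558259e-04,  9.72768506e-01,  2.31776916e-01, -9.25059685e-05]), 'contact_force': array([ 0.11876986, -0.0647075 , -1.40196981]), 'moment': array([-0.00793319,  0.05751955, -0.03167074]), 'width': 0.08542448517158946}
-0.0187
scene {'fx': 361.20667869122644, 'fy': 361.20667869122644, 'cx': 260.7941688611843, 'cy': 194.2052083429005, 'k1': -0.10963949375793093, 'rvec': array([ 2.26728304,  1.23191479, -0.37803187]), 'tvec': array([-0.34625918, -0.30323497,  1.32346181])}
side {'fx': 457.9709067806514, 'fy': 457.9709067806514, 'cx': 253.907999462437, 'cy': 197.78962437623332, 'k1': -0.05283221038911681, 'rvec': array([1.95691911e+00, 5.04774808e-03, 1.43158180e-03]), 'tvec': array([-0.54919654,  0.10034403,  1.23690776])}
wrist {'fx': 343.73234613105234, 'fy': 343.73234613105234, 'cx': 254.3919713323724, 'cy': 194.54624271151033, 'k1': 0.02253303777565358, 'hand_eye': array([[ 1.61315172e-04, -9.46565054e-01, -3.22512902e-01,
         8.29101132e-02],
       [ 9.99999100e-01,  5.82286162e-04, -1.20880964e-03,
         3.35634724e-04],
       [ 1.33201177e-03, -3.22512416e-01,  9.46564296e-01,
        -1.43091921e-01],
       [ 0.00000000e+00,  0.00000000e+00,  0.00000000e+00,
         1.00000000e+00]])}
```

View pics/scene0.png

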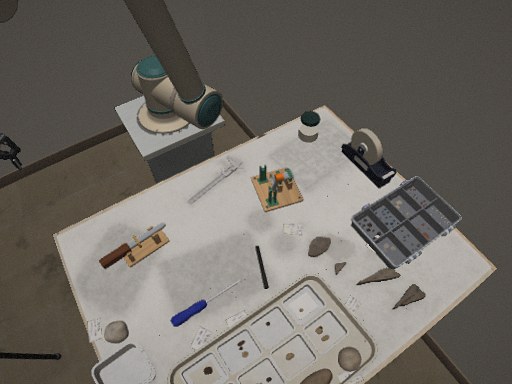

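View pics/side0.png

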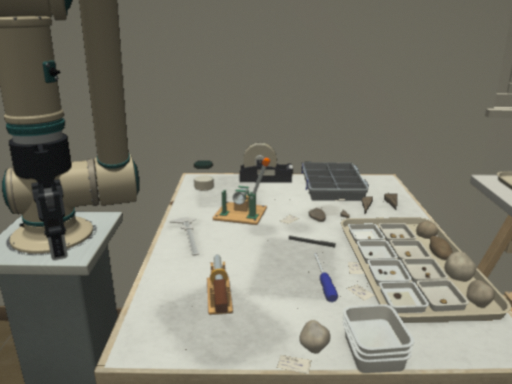

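View pics/wrist0.png

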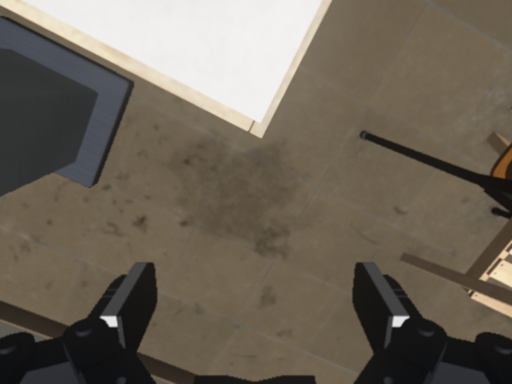

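```bash
cat > h.py <<'E'
import numpy as np, cv2
from scipy.spatial.transform import Rotation as R
from rig import manip, eyes
def campose(n,st=None):
    c=eyes.calibration(n)
    if 'rvec' in c:
        r=R.from_rotvec(c['rvec']).as_matrix(); return c, r.T, -r.T@np.array(c['tvec'])
    q=st['ee_rot']; T=np.eye(4); T[:3,:3]=R.from_quat([q[1],q[2],q[3],q[0]]).as_matrix(); T[:3,3]=st['position']
    T=T@np.array(c['hand_eye']); return c,T[:3,:3],T[:3,3]
def KD(c): return np.array([[c['fx'],0,c['cx']],[0,c['fy'],c['cy']],[0,0,1]]),np.array([c['k1'],0,0,0,0.])
def ray(n,px,st=None):
    c,Rw,o=campose(n,st);K,D=KD(c)
    u=cv2.undistortPoints(np.array([[px]],float),K,D)[0,0]
    d=Rw@np.array([u[0],u[1],1]); return o,d/np.linalg.norm(d)
def plane(n,px,z,st=None):
    o,d=ray(n,px,st); return o+d*(z-o[2])/d[2]
def tri(*rs):
    A=np.zeros((3,3));b=np.zeros(3)
    for o,d in rs:
        P=np.eye(3)-np.outer(d,d);A+=P;b+=P@o
    x=np.linalg.solve(A,b); return x,[np.linalg.norm((np.eye(3)-np.outer(d,d))@(x-o)) for o,d in rs]
def proj(n,p,st=None):
    c,Rw,o=campose(n,st);K,D=KD(c)
    q=Rw.T@(np.array(p)-o); return cv2.projectPoints(q[None],np.zeros(3),np.zeros(3),K,D)[0][0,0]
def snap(n,name):
    st=manip.get_state(); im=eyes.get_image(n); cv2.imwrite(f'pics/{name}.png',im)
    import pickle; pickle.dump(st,open(f'pics/{name}.pkl','wb')); return im,st
def load(name):
    import pickle; return cv2.imread(f'pics/{name}.png'),pickle.load(open(f'pics/{name}.pkl','rb'))
def tocmd(dv,st):  # world vec to tool axes
    q=st['ee_rot']; return R.from_quat([q[1],q[2],q[3],q[0]]).as_matrix().T@np.array(dv)
E
python3 - <<'E'
from h import *
a=cv2.imread('pics/scene0.png');b=cv2.imread('pics/side0.png')
A=np.hstack([cv2.resize(a[210:280,90:180],(400,311),interpolation=2),cv2.resize(a[150:220,240:310],(400,311),interpolation=2)])
B=np.hstack([cv2.resize(b[245:320,180:260],(400,311),interpolation=2),cv2.resize(b[145:225,205:285],(400,311),interpolation=2)])
cv2.imwrite('pics/z0.png',np.vstack([A[:300],B[:300]]))
print(plane('scene',(130,250),.055),plane('scene',(101,264),.055),plane('scene',(165,226),.055))
print(plane('scene',(277,188),.012), plane('scene',(311,125),.09))
print(tri(ray('scene',(280,176)),ray('side',(266,161))))
E
```

```text
[ 0.49143312 -0.32215739  0.055     ] [ 0.48824417 -0.40384849  0.055     ] [ 0.47496735 -0.21129895  0.055     ]
[0.51150829 0.13975422 0.012     ] [0.40859284 0.34059254 0.09      ]
(array([0.58137879, 0.09223541, 0.18219732]), [np.float64(4.299192781604258e-05), np.float64(4.2991927816315356e-05)])
```

View pics/z0.png

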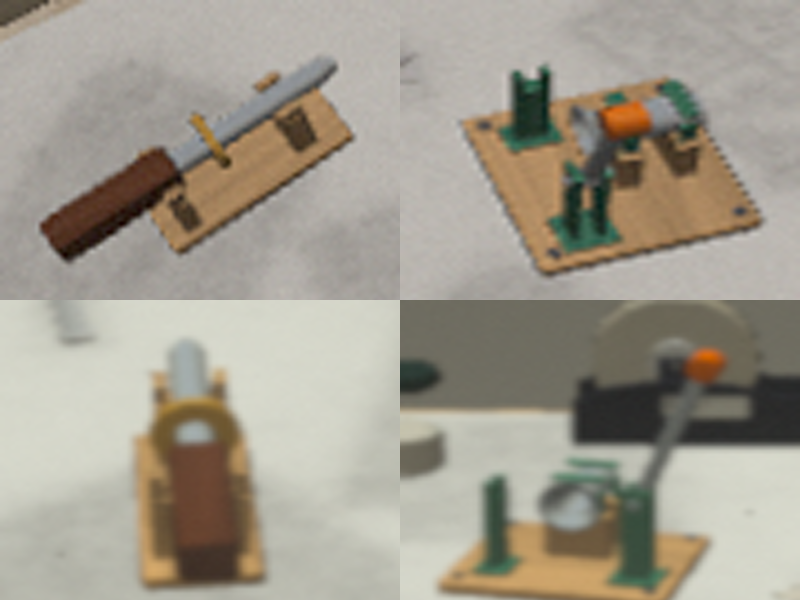

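Call:
{"name": "servo_tool", "arguments": {"increments": [{"slide":[0.033,-0.0015,0]},{"slide":[0.033,-0.0015,0]},{"slide":[0.033,-0.0015,0]},{"slide":[0.033,-0.0015,0]},{"slide":[0.033,-0.0015,0]},{"slide":[0.033,-0.0015,0]},{"slide":[0.033,-0.0015,0]},{"slide":[0.03,-0.0015,0]}]}}

```text
$.increments[0]: bad value
```

Call:
{"name": "servo_tool", "arguments": {"increments": [{"spin":-7.9},{"spin":-7.9},{"spin":-7.9},{"spin":-7.9},{"spin":-7.9},{"spin":-7.9},{"spin":-7.9},{"spin":-7.9}]}}

```text
$.increments[0]: bad value
```

Call:
{"name": "servo_tool", "arguments": {"increments": [{},{}]}}

```text
$.increments[0]: bad value
```

```bash
python3 - <<'E'
from h import *
im,st=snap('wrist','w1'); print(st['position'],st['ee_rot'],st['clock'],st['contact_force'])
cv2.imwrite('pics/w1b.png',cv2.resize(im,(800,600)))
E
```

```text
[ 0.2591474  -0.51286551  0.23063201] [-7.02328144e-04  9.72764980e-01  2.31792569e-01 -7.75884760e-05] 0.15 [0.00324204 0.25815804 0.04362934]
```

View pics/w1b.png

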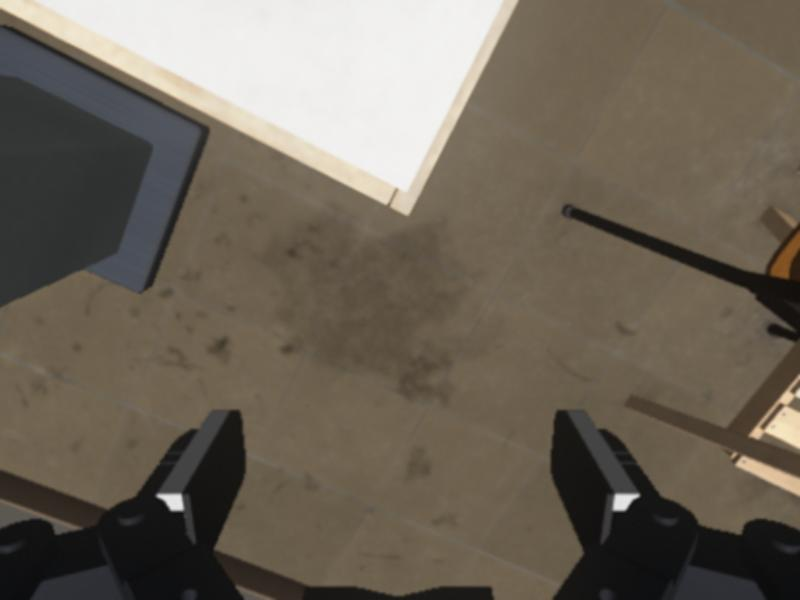

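Nothing moved: the rows need both fields. The picture is unchanged, so I'll send them again in full form.

Call:
{"name": "servo_tool", "arguments": {"increments": [{"slide":[0.033,-0.0015,0],"spin":0},{"slide":[0.033,-0.0015,0],"spin":0},{"slide":[0.033,-0.0015,0],"spin":0},{"slide":[0.033,-0.0015,0],"spin":0},{"slide":[0.033,-0.0015,0],"spin":0},{"slide":[0.033,-0.0015,0],"spin":0},{"slide":[0.033,-0.0015,0],"spin":0},{"slide":[0.03,-0.0015,0],"spin":0}]}}

```text
clock: 1.0
position: [0.4881, -0.3838, 0.231]
ee_rot: [-0.0, 0.973, 0.232, -0.0]
contact_force: [-0.7, -0.2, 0.4]
width: 0.0853
```

Call:
{"name": "servo_tool", "arguments": {"increments": [{"slide":[0,0,0],"spin":-7.9},{"slide":[0,0,0],"spin":-7.9},{"slide":[0,0,0],"spin":-7.9},{"slide":[0,0,0],"spin":-7.9},{"slide":[0,0,0],"spin":-7.9},{"slide":[0,0,0],"spin":-7.9},{"slide":[0,0,0],"spin":-7.9},{"slide":[0,0,0],"spin":-7.9}]}}

```text
clock: 1.8
position: [0.4867, -0.3847, 0.231]
ee_rot: [-0.0, 0.705, 0.709, -0.0]
contact_force: [-0.2, 0.1, -0.1]
width: 0.0856
```

Call:
{"name": "servo_tool", "arguments": {"increments": [{"slide":[0,0,0],"spin":0},{"slide":[0,0,0],"spin":0}]}}

```text
clock: 2.0
position: [0.4868, -0.3848, 0.2311]
ee_rot: [-0.0, 0.708, 0.706, -0.0]
contact_force: [-0.7, -0.3, -0.5]
width: 0.0854
```

```bash
python3 - <<'E'
from h import *
im,st=snap('wrist','w1'); print(st['position'],st['ee_rot'],st['clock'],st['contact_force'])
cv2.imwrite('pics/w1b.png',cv2.resize(im,(800,600)))
E
```

```text
[ 0.48675398 -0.38480968  0.2310999 ] [-1.67534600e-04  7.08105129e-01  7.06107002e-01 -2.45662977e-05] 2.0 [-0.66509479 -0.29156225 -0.5264312 ]
```

View pics/w1b.png

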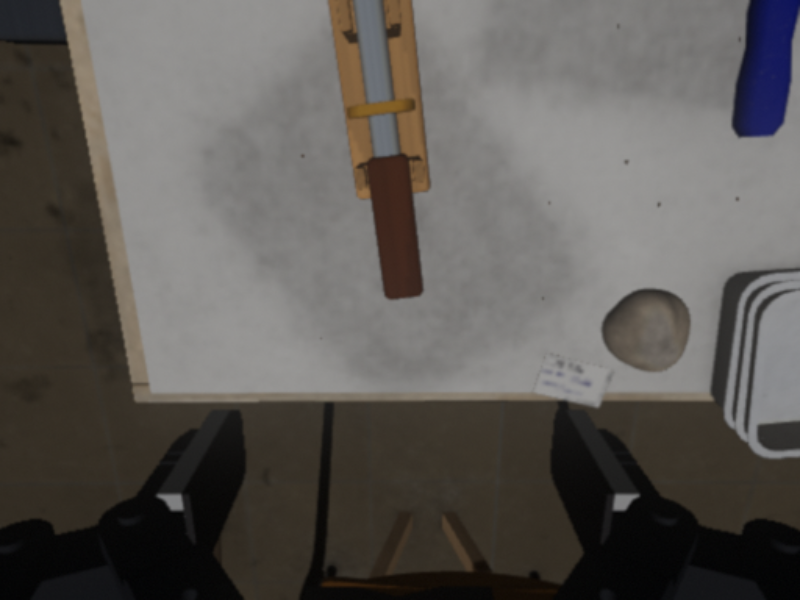

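```bash
python3 - <<'E'
from h import *
im,st=load('w1')
b,g,r=[im[:,:,i].astype(int) for i in range(3)]
m=((r<110)&(r-b>25)&(r-g>18)).astype(np.uint8); m[:, :200]=0; m[:,320:]=0; m[240:]=0
m=cv2.morphologyEx(m,cv2.MORPH_OPEN,np.ones((3,3)))
n,l,s,c=cv2.connectedComponentsWithStats(m); i=1+np.argmax(s[1:,4]); print(s[i],c[i])
# per-row left/right edges -> world at z=.067
L=[];Rr=[]
for y in range(s[i,1]+8,s[i,1]+s[i,3]-6):
    xs=np.where(l[y]==i)[0]; L.append(plane('wrist',(xs[0]-.5,y),.067,st)); Rr.append(plane('wrist',(xs[-1]+.5,y),.067,st))
L=np.array(L);Rr=np.array(Rr)
for P in (L,Rr): 
    f=np.polyfit(P[:,1],P[:,0],1); print(f,np.degrees(np.arctan(f[0])), np.std(P[:,0]-np.polyval(f,P[:,1])))
C=(L+Rr)/2; f=np.polyfit(C[:,1],C[:,0],1); print('c',f,'width',np.mean(Rr[:,0]-L[:,0]))
print('back end, front end',plane('wrist',(252.5*1,190),.067,st),plane('wrist',(c[i][0],s[i,1]-.5),.067,st),plane('wrist',(c[i][0],s[i,1]+s[i,3]-.5),.067,st))
# collar
m=((r>120)&(r-b>90)).astype(np.uint8); m[:50]=0;m[90:]=0
ys,xs=np.where(m>0); print('collar',xs.min(),xs.max(),ys.min(),ys.max(),xs.mean(),ys.mean())
print(plane('wrist',(xs.mean(),ys.mean()),.07,st))
E
```

```text
[ 234  100   35   90 2141] [252.22372723 142.89070528]
[-0.14438926  0.42198739] -8.216111854416239 0.0006275542511196866
[-0.08275956  0.46600482] -4.730991882031879 0.000832115010061138
c [-0.11357383  0.44399546] width 0.021827777054740528
back end, front end [ 0.48471136 -0.4018218   0.067     ] [ 0.48483957 -0.31986203  0.067     ] [ 0.48445409 -0.40132747  0.067     ]
collar 230 256 65 72 244.62105263157895 68.25263157894737
[ 0.47867808 -0.29476781  0.07      ]
```

```bash
python3 - <<'E'
from h import *
im,st=load('w1'); k=.64
for p,q in (((332,6),(360,192)),((404,6),(428,186))):
    a=plane('wrist',np.array(p)*k,.01,st);b=plane('wrist',np.array(q)*k,.01,st);d=a-b;print(a,b,np.degrees(np.arctan2(d[0],d[1])))
# silhouette: steel shank near tip centre
for p in ((370,20),(384,140),(389,157),(404,297)): print(plane('wrist',np.array(p)*k,.055 if p[1]<150 else .067,st))
cv2.imwrite('pics/w1c.png',cv2.resize(im[0:200,200:300],(400,800),interpolation=2)[:600])
E
```

```text
[ 0.44767308 -0.23708097  0.01      ] [ 0.46156449 -0.34661371  0.01      ] -7.2279058118850195
[ 0.49080528 -0.23714838  0.01      ] [ 0.50693393 -0.34279779  0.01      ] -8.679870420156215
[ 0.47233416 -0.25163193  0.055     ]
[ 0.47906706 -0.31209606  0.055     ]
[ 0.48202145 -0.32066813  0.067     ]
[ 0.49040547 -0.40191521  0.067     ]
```

View pics/w1c.png

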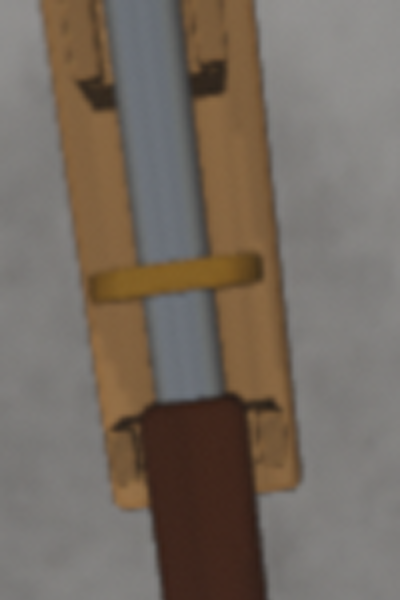

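Call:
{"name": "servo_tool", "arguments": {"increments": [{"slide":[0,0,0.0],"spin":-6.8},{"slide":[0.0045,0.0008,0.03],"spin":0},{"slide":[0.0045,0.0008,0.03],"spin":0},{"slide":[0,0,0.03],"spin":0},{"slide":[0,0,0.01],"spin":0},{"slide":[0,0,0],"spin":0},{"slide":[0,0,0],"spin":0}]}}

```text
clock: 2.75
position: [0.4881, -0.3765, 0.1325]
ee_rot: [0.001, 0.664, 0.748, -0.0]
contact_force: [-0.1, -0.7, 0.6]
width: 0.0856
```

```bash
python3 - <<'E'
from h import *
im,st=snap('wrist','w2'); print(st['position'],st['ee_rot'],st['clock'],st['contact_force'])
cv2.imwrite('pics/w2b.png',cv2.resize(im,(800,600)))
# probe axis at 3 stations -> pixel, if estimate right
print([proj('wrist',p,st)/.64 for p in ([.4904,-.4019,.067],[.482,-.3207,.067],[.4875,-.376,.067])])
E
```

```text
[ 0.48806933 -0.37651591  0.13246287] [ 1.05837820e-03  6.64150181e-01  7.47598430e-01 -6.89126750e-05] 2.75 [-0.14476737 -0.65612426  0.55201146]
[array([396.1220716 , 385.72461369]), array([399.17702798, 194.58510597]), array([396.49254899, 329.59328578])]
```

View pics/w2b.png

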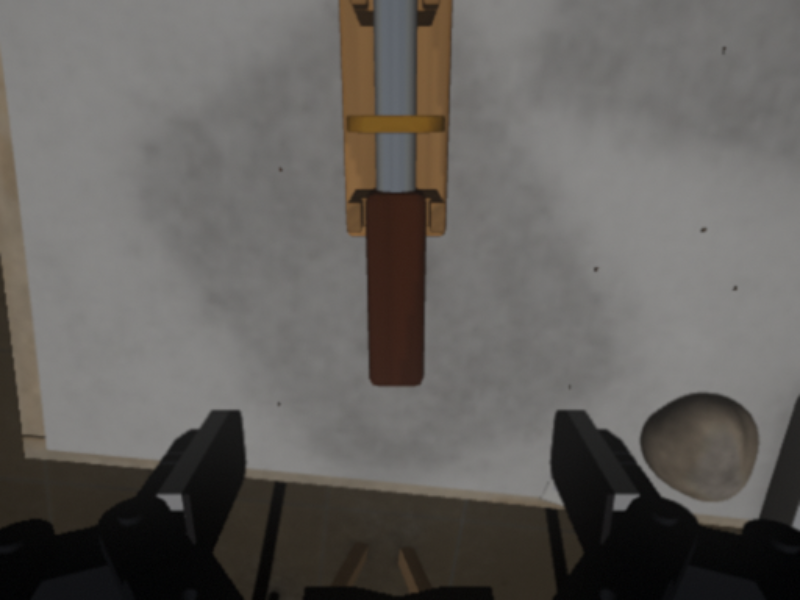

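Call:
{"name": "servo_tool", "arguments": {"increments": [{"slide":[0,-0.0005,0.025],"spin":0},{"slide":[0,0,0.025],"spin":0},{"slide":[0,0,0.025],"spin":0},{"slide":[0,0,0.015],"spin":0},{"slide":[0,0,0.0065],"spin":0},{"slide":[0,0,0],"spin":0},{"slide":[0,0,0],"spin":0}]}}

```text
clock: 3.5
position: [0.4878, -0.3767, 0.0363]
ee_rot: [0.001, 0.664, 0.748, -0.0]
contact_force: [0.2, 0.1, -0.1]
width: 0.0855
```

Call:
{"name": "servo_tool", "arguments": {"increments": [{"slide":[0,0,0],"spin":0},{"slide":[0,0,0],"spin":0},{"slide":[0,0,0],"spin":0},{"slide":[0,0,0],"spin":0},{"slide":[0,0,0],"spin":0},{"slide":[0,0,0],"spin":0},{"slide":[0,0,0],"spin":0},{"slide":[0,0,0],"spin":0}], "hand": 0, "newtons": 60}}

```text
clock: 4.3
position: [0.487, -0.3759, 0.0352]
ee_rot: [0.0, 0.664, 0.748, -0.0]
contact_force: [-1.1, 0.9, 5.0]
width: 0.0232
```

Call:
{"name": "servo_tool", "arguments": {"increments": [{"slide":[0,0,0],"spin":0},{"slide":[0,0,0],"spin":0},{"slide":[0,0,0],"spin":0}]}}

```text
clock: 4.6
position: [0.487, -0.3759, 0.0351]
ee_rot: [0.0, 0.664, 0.748, 0.0]
contact_force: [0.4, -0.4, 5.3]
width: 0.023
```

```bash
python3 - <<'E'
from h import *
im,st=snap('wrist','w3'); print(st['position'],st['ee_rot'],st['clock'],st['contact_force'],st['moment'])
cv2.imwrite('pics/w3b.png',cv2.resize(im,(800,600)))
E
```

```text
[ 0.48700426 -0.37586931  0.0351316 ] [2.39907228e-04 6.63934015e-01 7.47791125e-01 1.58775892e-05] 4.6 [ 0.40236762 -0.3852492   5.28328234] [ 0.32269644  0.07897066 -0.00269372]
```

View pics/w3b.png

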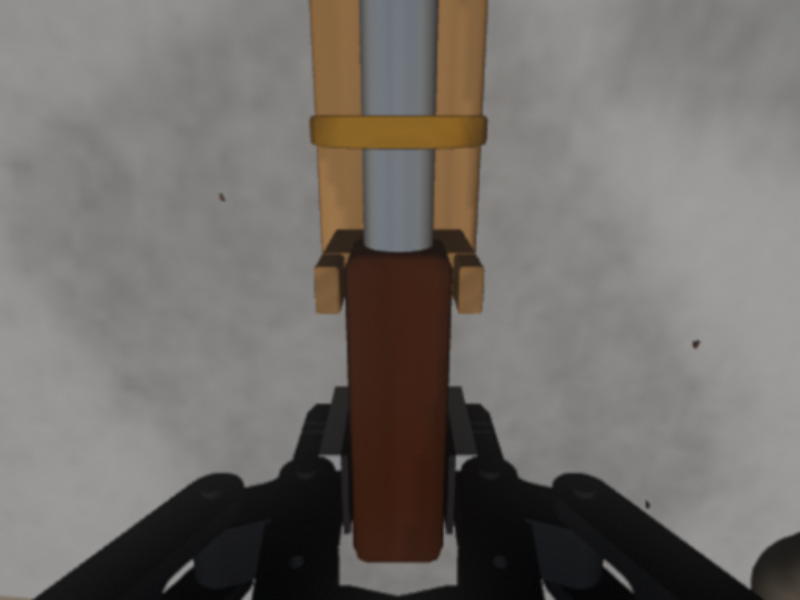

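Call:
{"name": "servo_tool", "arguments": {"increments": [{"slide":[0,0,0],"spin":0},{"slide":[0,0,-0.01],"spin":0},{"slide":[0,0,-0.02],"spin":0},{"slide":[0,0,-0.03],"spin":0},{"slide":[0,0,-0.035],"spin":0},{"slide":[0,0,-0.035],"spin":0},{"slide":[0,0,-0.035],"spin":0},{"slide":[0,0,-0.035],"spin":0}], "newtons": 100}}

```text
clock: 5.45
position: [0.4864, -0.3755, 0.2358]
ee_rot: [-0.0, 0.664, 0.748, -0.0]
contact_force: [0.8, -0.5, -1.8]
width: 0.0227
```

Call:
{"name": "servo_tool", "arguments": {"increments": [{"slide":[0,0,-0.02],"spin":3.0},{"slide":[0,0,0],"spin":3.0},{"slide":[0,0,0],"spin":0},{"slide":[0,0,0],"spin":0}]}}

```text
clock: 5.85
position: [0.4863, -0.3754, 0.2539]
ee_rot: [-0.001, 0.702, 0.712, -0.0]
contact_force: [0.4, 1.2, -2.2]
width: 0.0229
```

```bash
python3 - <<'E'
from h import *
im,st=snap('wrist','w4'); print(st['position'],st['ee_rot'],st['clock'],st['contact_force'],st['moment'],st['width'])
cv2.imwrite('pics/w4b.png',cv2.resize(im,(800,600)))
print(tocmd(np.array([.435,.06,.25])-st['position'],st))
E
```

```text
[ 0.48631736 -0.37537417  0.25387794] [-9.83023673e-04  7.01724734e-01  7.12447481e-01 -1.35411887e-04] 5.85 [ 0.39627038  1.16322282 -2.17522366] [-0.16872309 -0.07927941 -0.05810491] 0.022919246591413842
[ 0.43609722 -0.04470296  0.00447621]
```

View pics/w4b.png

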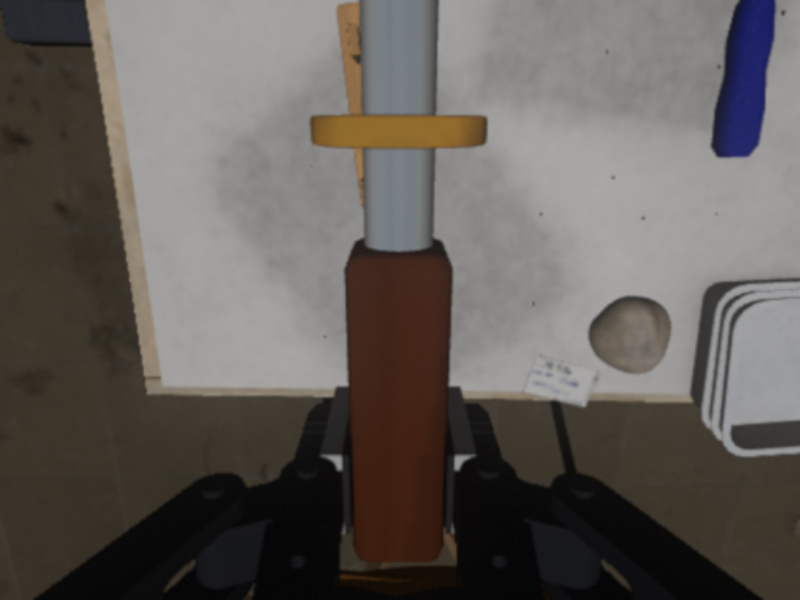

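Call:
{"name": "servo_tool", "arguments": {"increments": [{"slide":[0.02,-0.005,0],"spin":0},{"slide":[0.04,-0.005,0],"spin":0},{"slide":[0.04,-0.005,0],"spin":0},{"slide":[0.04,-0.005,0],"spin":0},{"slide":[0.04,-0.005,0],"spin":0},{"slide":[0.04,-0.005,0],"spin":0},{"slide":[0.04,-0.005,0],"spin":0},{"slide":[0.04,-0.005,0],"spin":0}]}}

```text
clock: 6.7
position: [0.4417, -0.0748, 0.2541]
ee_rot: [-0.001, 0.702, 0.712, -0.0]
contact_force: [-0.0, 0.9, -2.3]
width: 0.0225
```

Call:
{"name": "servo_tool", "arguments": {"increments": [{"slide":[0.04,-0.005,0],"spin":0},{"slide":[0.04,0,0],"spin":0},{"slide":[0.03,0,0],"spin":0},{"slide":[0.02,0,0],"spin":0},{"slide":[0,0,0],"spin":0},{"slide":[0,0,0],"spin":0}]}}

```text
clock: 7.3
position: [0.4354, 0.0535, 0.2542]
ee_rot: [-0.0, 0.701, 0.713, -0.001]
contact_force: [-0.5, 0.1, -1.4]
width: 0.023
```

```bash
python3 - <<'E'
from h import *
im,st=snap('wrist','w5'); print(st['position'],st['ee_rot'],st['clock'],st['contact_force'],st['moment'],st['width'])
cv2.imwrite('pics/w5b.png',cv2.resize(im,(800,600)))
E
```

```text
[0.43541269 0.05345444 0.25423956] [-1.15347977e-04  7.01482324e-01  7.12686381e-01 -8.11496351e-04] 7.3 [-0.52477877  0.07851547 -1.38333668] [-0.15085839 -0.00466581 -0.02331092] 0.022971911510545482
```

View pics/w5b.png

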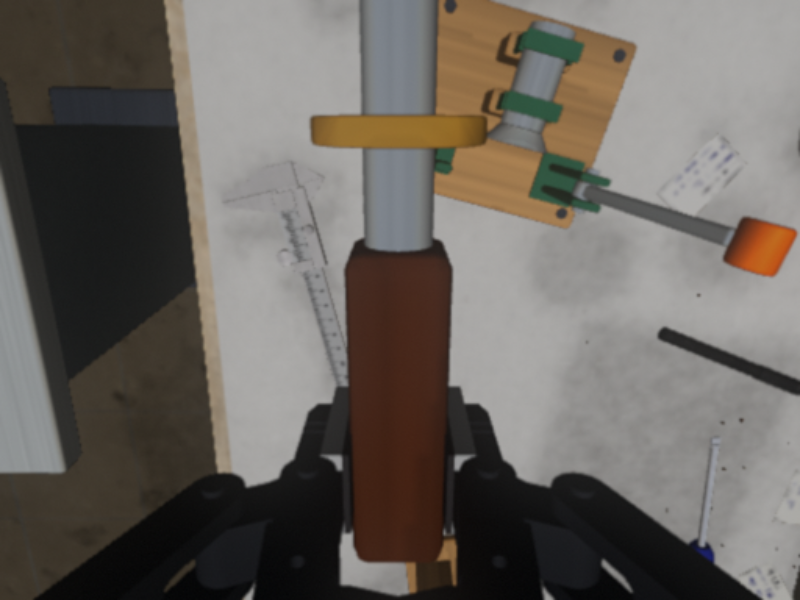

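Call:
{"name": "servo_tool", "arguments": {"increments": [{"slide":[0.01,-0.02,0],"spin":0},{"slide":[0.01,-0.02,0],"spin":0},{"slide":[0.01,-0.01,0],"spin":0},{"slide":[0,0,0],"spin":0},{"slide":[0,0,0],"spin":0}]}}

```text
clock: 7.85
position: [0.3859, 0.0827, 0.2551]
ee_rot: [0.001, 0.702, 0.712, 0.0]
contact_force: [0.7, -1.0, -1.1]
width: 0.0224
```

```bash
python3 - <<'E'
from h import *
im,st=snap('wrist','w6'); print(st['position'],st['ee_rot'],st['clock'],st['qpos'])
cv2.imwrite('pics/w6b.png',cv2.resize(im[0:190,240:500],(800,585),interpolation=2))
E
```

```text
[0.38586495 0.08273892 0.25512212] [9.10864253e-04 7.01896773e-01 7.12277952e-01 4.58071619e-04] 7.85 [ 3.50994422e-02 -1.81934592e-02  1.79878664e+00 -7.09677255e-04
  1.35908207e+00  2.05665629e-02]
```

View pics/w6b.png

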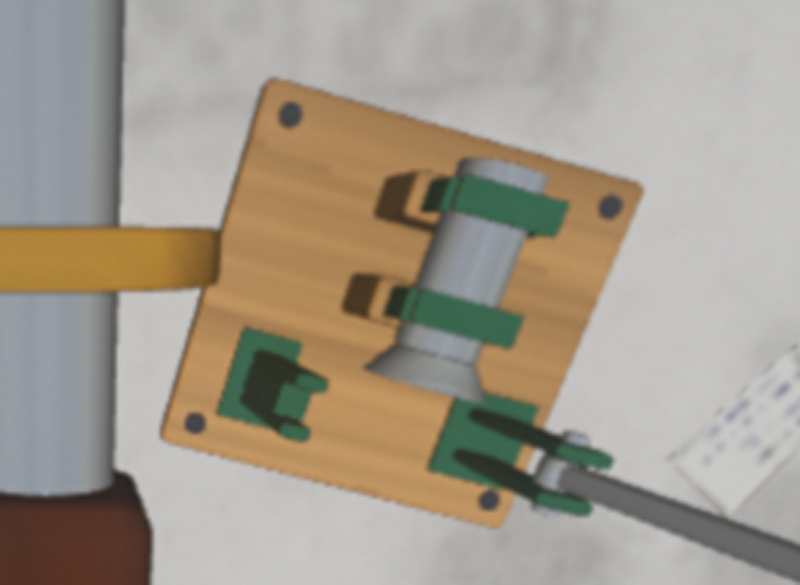

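```bash
cat > rack.py <<'E'
from h import *
im,st=load('w6'); k=800/260
f=lambda p:np.array(p)/k+np.array([240,0])+np.array([.5/k-.5]*2)
g=im[:,:,2].astype(float)
bol=[]
for p in [(289,114),(610,207),(488,499),(194,423)]:
    q=f(p); x0,y0=(q.round().astype(int)-5); w=im[y0:y0+11,x0:x0+11].sum(2).astype(float)
    w=np.clip(np.percentile(w,60)-60-w,0,None); ys,xs=np.mgrid[0:11,0:11]
    c=np.array([(w*xs).sum(),(w*ys).sum()])/w.sum()+[x0,y0]; bol.append(plane('wrist',c,.013,st)); print(q,c,bol[-1])
B=np.array(bol)
cor=np.array([plane('wrist',f(p),.012,st) for p in [(266,78),(642,186),(501,527),(162,437)]])
# nominal: order back-left(80,67) back-right(80,-67) front-right(-45,-67) front-left
nom=np.array([[80,67],[80,-67],[-45,-67],[-45,67]])/1000
nb=np.array([[70,57],[70,-57],[-35,-57],[-35,57]])/1000
def fit(N,P):
    n=N-N.mean(0);p=P[:,:2]-P[:,:2].mean(0); U,S,V=np.linalg.svd(n.T@p); Rm=(U@V).T
    t=P[:,:2].mean(0)-Rm@N.mean(0); res=P[:,:2]-(N@Rm.T+t); return np.degrees(np.arctan2(Rm[1,0],Rm[0,0])),t,res
for N,P in ((nom,cor),(nb,B)):
    a,t,r=fit(N,P); print('yaw',a,'mouth xy',t,'res mm',(r*1000).round(1).tolist())
# flare rim ends at axis height
a=plane('wrist',f((364,366)),.06,st);b=plane('wrist',f((484,401)),.06,st);print('rim',a,b,(a+b)/2,np.linalg.norm(a-b))
# tube far-end edges
a=plane('wrist',f((459,163)),.06,st);b=plane('wrist',f((549,180)),.06,st);print('end',(a+b)/2,np.linalg.norm(a-b))
E
python3 rack.py
```

```text
[333.5875  36.7125] [333.88056846  36.87646898] [0.46533574 0.2053706  0.013     ]
[437.9125  66.9375] [437.75564175  66.74576869] [0.57599566 0.17802408 0.013     ]
[398.2625 161.8375] [399.01065044 160.96253328] [0.55137676 0.07736925 0.013     ]
[302.7125 137.1375] [302.93777967 137.00106542] [0.44017036 0.1033024  0.013     ]
yaw 76.3350424610792 mouth xy [0.50312419 0.12397399] res mm [[-0.2, -1.3], [-1.0, -1.3], [-0.0, 1.0], [1.3, 1.6]]
yaw 76.36204903444258 mouth xy [0.50409338 0.12401   ] res mm [[0.1, -0.1], [0.0, -0.6], [0.1, 0.8], [-0.3, -0.1]]
rim [0.48525155 0.12927052 0.06      ] [0.52430084 0.11885313 0.06      ] [0.5047762  0.12406182 0.06      ] 0.04041496469487198
end [0.51989286 0.18584824 0.06      ] 0.027485449004115307
```

Call:
{"name": "servo_tool", "arguments": {"increments": [{"slide":[0,0,0],"spin":7.25},{"slide":[0,0,0],"spin":7.25},{"slide":[-0.033,0.0262,0],"spin":0},{"slide":[-0.033,0.0262,0],"spin":0},{"slide":[-0.033,0.0262,0],"spin":0},{"slide":[-0.033,0.0262,0],"spin":0},{"slide":[0,0,0],"spin":0},{"slide":[0,0,0],"spin":0}]}}

```text
clock: 8.7
position: [0.4567, -0.0715, 0.2543]
ee_rot: [-0.0, 0.787, 0.617, -0.0]
contact_force: [0.2, 0.2, -1.6]
width: 0.0223
```

```bash
cat > rel.py <<'E'
from h import *
M=np.array([.5045,.124]);Y=np.radians(76.35);X=np.array([np.cos(Y),np.sin(Y)]);YV=np.array([-X[1],X[0]])
def rep():
    st=manip.get_state(); q=st['ee_rot']; d=st['position'][:2]-M
    yaw=np.degrees(2*np.arctan2(q[2],q[1]))
    print('rackframe TCP mm x,y,z',(1000*d@X).round(2),(1000*d@YV).round(2),(1000*st['position'][2]).round(2),'yaw',yaw.round(2),'F rack',(st['contact_force'][:2]@X).round(1),(st['contact_force'][:2]@YV).round(1),st['contact_force'][2].round(1),'t',st['clock'],'w',st['width'].round(4),'q',q.round(4))
if __name__=='__main__': rep()
E
python3 rel.py
```

```text
Traceback (most recent call last):
  File "rel.py", line 7, in <module>
    if __name__=='__main__': rep()
                             ~~~^^
  File "rel.py", line 6, in rep
    print('rackframe TCP mm x,y,z',(1000*d@X).round(2),(1000*d@YV).round(2),(1000*st['position'][2]).round(2),'yaw',yaw.round(2),'F rack',(st['contact_force'][:2]@X).round(1),(st['contact_force'][:2]@YV).round(1),st['contact_force'][2].round(1),'t',st['clock'],'w',st['width'].round(4),'q',q.round(4))
                                                                                                                                                                                                                                                                         ^^^^^^^^^^^^^^^^^
AttributeError: 'float' object has no attribute 'round'
```

Call:
{"name": "servo_tool", "arguments": {"increments": [{"slide":[0,0,0.035],"spin":0},{"slide":[0,0,0.035],"spin":0},{"slide":[0,0,0.035],"spin":0},{"slide":[0,0,0.035],"spin":0},{"slide":[0,0,0.035],"spin":0},{"slide":[0,0,0.025],"spin":0},{"slide":[0,0,0.0141],"spin":0},{"slide":[0,0,0],"spin":0}]}}

```text
clock: 9.5
position: [0.4542, -0.0688, 0.039]
ee_rot: [-0.002, 0.786, 0.618, -0.001]
contact_force: [0.2, 0.6, -1.7]
width: 0.0226
```

Call:
{"name": "servo_tool", "arguments": {"increments": [{"slide":[0,0,0],"spin":0},{"slide":[0,0,0],"spin":0}]}}

```text
clock: 9.7
position: [0.457, -0.0701, 0.0418]
ee_rot: [0.001, 0.786, 0.618, 0.001]
contact_force: [-0.7, -0.1, -1.9]
width: 0.0225
```

```bash
sed -i "s/st\['width'\].round(4)/st['width']/" rel.py; python3 rel.py; python3 - <<'E'
from h import *
a,_=snap('scene','s7');b,_=snap('side','d7');w,st=snap('wrist','w7')
A=cv2.resize(a[145:225,205:305],(400,320),interpolation=2);B=cv2.resize(b[140:260,180:300],(400,400),interpolation=2)
C=np.zeros((600,800,3),np.uint8);C[:320,:400]=A;C[:400,400:]=B;C[330:570,:320]=cv2.resize(w,(320,240))
cv2.imwrite('pics/c7.png',C)
from rel import M,X
for s in (-.03,0): print(proj('scene',[*(M+s*X),.06]),proj('side',[*(M+s*X),.06]))
E
```

```text
rackframe TCP mm x,y,z -199.86 0.3 41.82 yaw 76.34 F rack -0.3 0.7 -1.9 t 9.7 w 0.022538921284183895 q [1.100e-03 7.862e-01 6.180e-01 7.000e-04]
[262.48002458 181.95664467] [235.85626061 201.71141379]
[271.98644299 179.29933776] [238.69191282 197.85762158]
```

View pics/c7.png

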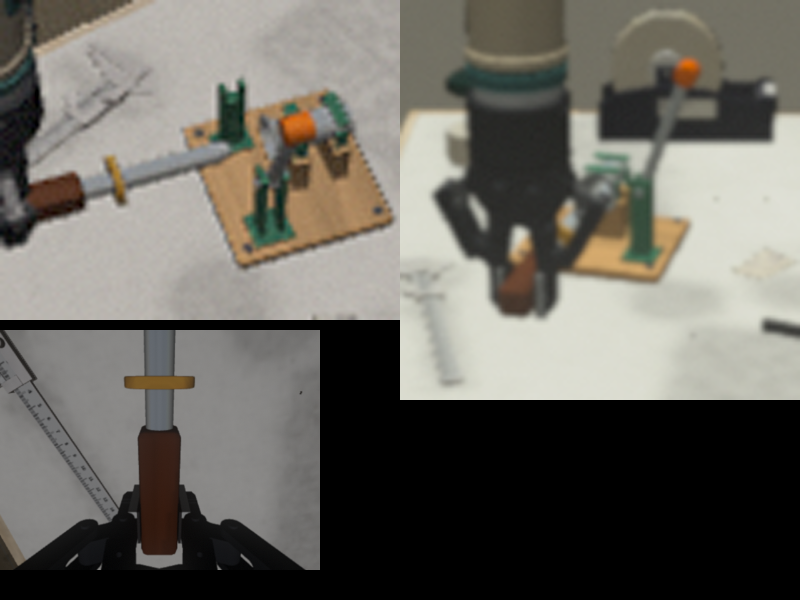

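Call:
{"name": "servo_tool", "arguments": {"increments": [{"slide":[0,0,0],"spin":0},{"slide":[0,0,0],"spin":0}]}}

```text
clock: 10.05
position: [0.4562, -0.0703, 0.0411]
ee_rot: [0.0, 0.786, 0.618, 0.0]
contact_force: [-0.5, 0.4, -2.3]
width: 0.0229
```

```bash
python3 rel.py
```

```text
rackframe TCP mm x,y,z -200.24 1.11 41.07 yaw 76.3 F rack 0.2 0.6 -2.3 t 10.05 w 0.022903907718091494 q [4.000e-04 7.864e-01 6.177e-01 2.000e-04]
```

Call:
{"name": "servo_tool", "arguments": {"increments": [{"slide":[0,0.0007,0.001],"spin":0},{"slide":[0.01,0,0],"spin":0},{"slide":[0.01,0,0],"spin":0},{"slide":[0.01,0,0],"spin":0},{"slide":[0,0,0],"spin":0},{"slide":[0,0,0],"spin":0}]}}

```text
clock: 10.65
position: [0.4638, -0.0407, 0.0397]
ee_rot: [0.0, 0.786, 0.618, -0.0]
contact_force: [0.0, -0.1, -2.1]
width: 0.0223
```

```bash
python3 rel.py
```

```text
rackframe TCP mm x,y,z -169.69 0.66 39.65 yaw 76.39 F rack -0.1 -0.0 -2.1 t 10.65 w 0.02232639227004523 q [ 1.000e-04  7.859e-01  6.183e-01 -1.000e-04]
```

Call:
{"name": "servo_tool", "arguments": {"increments": [{"slide":[0.005,0.0004,0],"spin":0},{"slide":[0.005,0,0],"spin":0},{"slide":[0.005,0,0],"spin":0},{"slide":[0.005,0,0],"spin":0},{"slide":[0,0,0],"spin":0},{"slide":[0,0,0],"spin":0}]}}

```text
clock: 11.25
position: [0.4689, -0.0218, 0.0397]
ee_rot: [0.0, 0.786, 0.618, -0.0]
contact_force: [-0.1, 0.9, -1.9]
width: 0.0228
```

```bash
python3 rel.py; python3 - <<'E'
from rig import manip; print(manip.get_state()['moment'])
E
```

```text
rackframe TCP mm x,y,z -150.08 0.22 39.67 yaw 76.33 F rack 0.9 0.3 -1.9 t 11.25 w 0.02276173623036862 q [ 1.000e-04  7.862e-01  6.179e-01 -1.000e-04]
[-0.14485147  0.00184049  0.00259648]
```

Call:
{"name": "servo_tool", "arguments": {"increments": [{"slide":[0.006,0,0],"spin":0},{"slide":[0.008,0,0],"spin":0},{"slide":[0.008,0,0],"spin":0},{"slide":[0.008,0,0],"spin":0},{"slide":[0.005,0,0],"spin":0},{"slide":[0,0,0],"spin":0}]}}

```text
clock: 11.85
position: [0.4774, 0.0129, 0.0397]
ee_rot: [0.0, 0.786, 0.618, 0.0]
contact_force: [0.0, -0.3, -1.8]
width: 0.0224
```

```bash
python3 rel.py; python3 - <<'E'
from h import *
print(manip.get_state()['moment']); w,st=snap('wrist','w8')
E
```

```text
rackframe TCP mm x,y,z -114.4 0.14 39.69 yaw 76.37 F rack -0.2 -0.1 -1.8 t 11.85 w 0.02238842743438192 q [0.000e+00 7.860e-01 6.182e-01 1.000e-04]
[-0.14161464  0.0249676  -0.05765522]
```

View pics/w8.png

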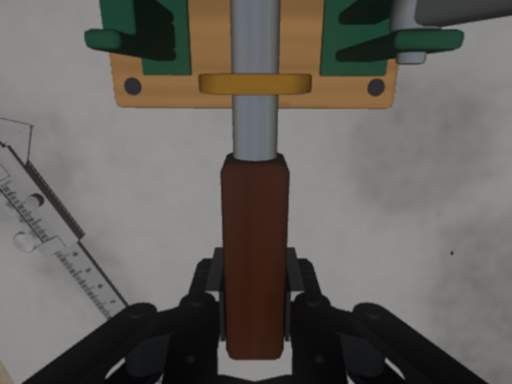

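Call:
{"name": "servo_tool", "arguments": {"increments": [{"slide":[0.008,0,0],"spin":0},{"slide":[0.008,0,0],"spin":0},{"slide":[0.006,0,0],"spin":0},{"slide":[0.003,0,0],"spin":0},{"slide":[0,0,0],"spin":0}]}}

```text
clock: 12.4
position: [0.4832, 0.0368, 0.0397]
ee_rot: [0.0, 0.786, 0.618, -0.0]
contact_force: [0.0, 0.3, -1.8]
width: 0.0221
```

Call:
{"name": "servo_tool", "arguments": {"increments": [{"slide":[0.002,0,0],"spin":0},{"slide":[0,0,0],"spin":0}]}}

```text
clock: 12.6
position: [0.4836, 0.0383, 0.0397]
ee_rot: [0.0, 0.786, 0.618, -0.0]
contact_force: [-0.5, 0.4, -1.8]
width: 0.0227
```

```bash
python3 rel.py; python3 - <<'E'
from h import *
print(manip.get_state()['moment']); w,st=snap('wrist','w9')
E
```

```text
rackframe TCP mm x,y,z -88.18 0.12 39.68 yaw 76.3 F rack 0.3 0.5 -1.8 t 12.6 w 0.022719820480001915 q [ 0.      0.7864  0.6178 -0.    ]
[-0.18005445  0.02874188  0.00297641]
```

View pics/w9.png

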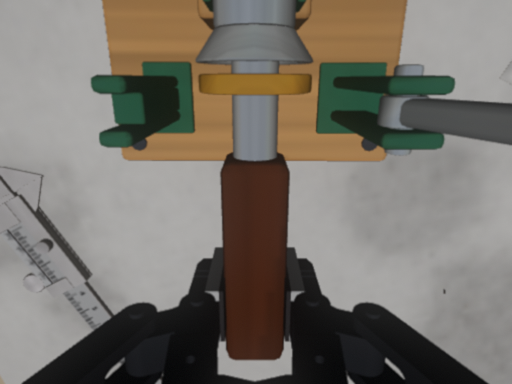

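Call:
{"name": "servo_tool", "arguments": {"increments": [{"slide":[0.002,0,0],"spin":0},{"slide":[0.001,0,0],"spin":0},{"slide":[0,0,0],"spin":0}]}}

```text
clock: 12.95
position: [0.4844, 0.0413, 0.0397]
ee_rot: [0.0, 0.786, 0.618, 0.0]
contact_force: [-0.5, -0.6, -1.7]
width: 0.0223
```

Call:
{"name": "servo_tool", "arguments": {"increments": [{"slide":[0.001,0,0],"spin":0},{"slide":[0,0,0],"spin":0}]}}

```text
clock: 13.15
position: [0.4844, 0.0416, 0.0397]
ee_rot: [0.0, 0.786, 0.618, -0.0]
contact_force: [-0.8, -3.3, -1.5]
width: 0.0225
```

```bash
python3 rel.py
```

```text
rackframe TCP mm x,y,z -84.79 0.1 39.7 yaw 76.33 F rack -3.4 -0.0 -1.5 t 13.15 w 0.022525609597492346 q [ 4.000e-04  7.862e-01  6.179e-01 -5.000e-04]
```

Contact is starting (−3.4 N along the tube). One more small push to confirm the seat.

Call:
{"name": "servo_tool", "arguments": {"increments": [{"slide":[0.001,0,0],"spin":0},{"slide":[0,0,0],"spin":0},{"slide":[0,0,0],"spin":0}]}}

```text
clock: 13.45
position: [0.4844, 0.0417, 0.0397]
ee_rot: [0.001, 0.786, 0.618, -0.001]
contact_force: [-2.0, -7.9, -0.2]
width: 0.0228
```

```bash
python3 rel.py; python3 - <<'E'
from h import *
w,st=snap('wrist','w10');print(proj('wrist',[.58,.09,.18],st))
cv2.imwrite('pics/w10b.png',cv2.resize(w[0:150,156:356],(800,600),interpolation=2))
E
```

```text
rackframe TCP mm x,y,z -84.75 0.12 39.72 yaw 76.36 F rack -8.2 0.1 -0.2 t 13.45 w 0.022778372526402014 q [ 0.0008  0.7861  0.6182 -0.0012]
[17893.04369667  2816.81753472]
```

View pics/w10b.png

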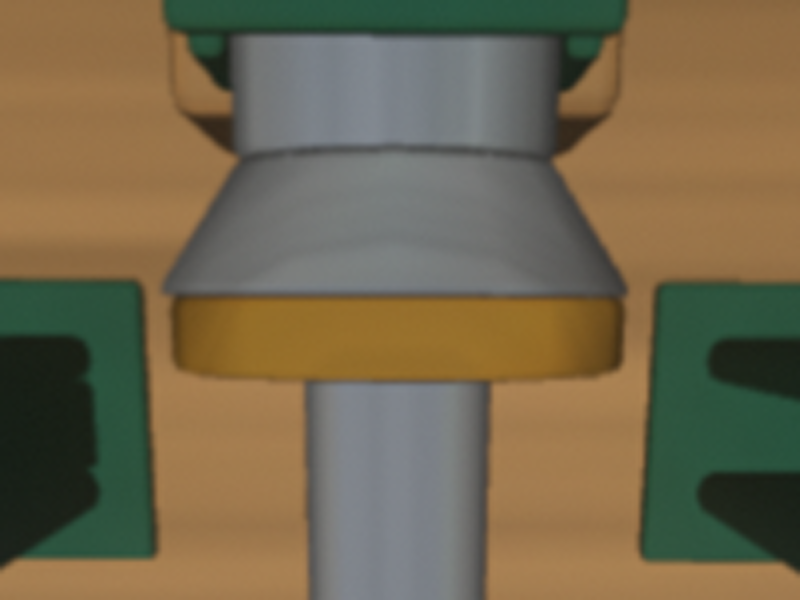

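Call:
{"name": "servo_tool", "arguments": {"increments": [{"slide":[-0.0007,0,0],"spin":0},{"slide":[0,0,0],"spin":0}]}}

```text
clock: 13.7
position: [0.4844, 0.0417, 0.0397]
ee_rot: [0.0, 0.786, 0.618, -0.001]
contact_force: [-1.2, -5.8, -1.5]
width: 0.0225
```

Call:
{"name": "servo_tool", "arguments": {"increments": [{"slide":[0,0,0],"spin":0},{"slide":[0,0,0],"spin":0},{"slide":[0,0,0],"spin":0},{"slide":[0,0,0],"spin":0},{"slide":[0,0,0],"spin":0},{"slide":[0,0,0],"spin":0},{"slide":[0,0,0],"spin":0}], "hand": 0.9}}

```text
clock: 14.4
position: [0.4846, 0.0426, 0.0397]
ee_rot: [0.0, 0.786, 0.618, 0.0]
contact_force: [-0.6, -0.2, 0.8]
width: 0.077
```

```bash
python3 rel.py; python3 - <<'E'
from h import *
w,st=snap('wrist','w11')
E
```

```text
rackframe TCP mm x,y,z -83.83 0.12 39.68 yaw 76.31 F rack -0.3 0.6 0.8 t 14.4 w 0.07700694166004475 q [0.     0.7864 0.6178 0.    ]
```

View pics/w11.png

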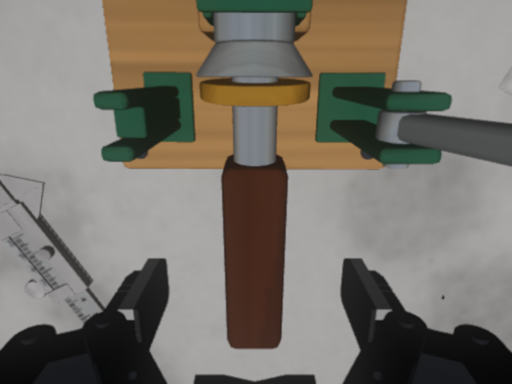

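Call:
{"name": "servo_tool", "arguments": {"increments": [{"slide":[0,0,-0.02],"spin":0},{"slide":[0,0,-0.03],"spin":0},{"slide":[0,0,-0.04],"spin":0},{"slide":[0,0,-0.04],"spin":0},{"slide":[0,0,-0.04],"spin":0},{"slide":[0,0,-0.04],"spin":0},{"slide":[-0.04,0,0],"spin":0},{"slide":[-0.02,0,0],"spin":0}]}}

```text
clock: 15.25
position: [0.4706, -0.0172, 0.2514]
ee_rot: [0.002, 0.786, 0.618, 0.001]
contact_force: [0.0, 0.8, 0.5]
width: 0.0769
```

Call:
{"name": "servo_tool", "arguments": {"increments": [{"slide":[0,0,0],"spin":0},{"slide":[0,0,0],"spin":0}]}}

```text
clock: 15.45
position: [0.4703, -0.0156, 0.2496]
ee_rot: [-0.0, 0.787, 0.617, 0.0]
contact_force: [0.5, 0.1, -0.2]
width: 0.0767
```

```bash
python3 rel.py; python3 - <<'E'
from h import *
w,st=snap('wrist','w12');s,_=snap('side','d12')
cv2.imwrite('pics/w12b.png',cv2.resize(w[0:240,140:460],(800,600),interpolation=2))
E
```

```text
rackframe TCP mm x,y,z -143.72 0.33 249.56 yaw 76.23 F rack 0.2 -0.5 -0.2 t 15.45 w 0.07665126820875376 q [-3.000e-04  7.868e-01  6.173e-01  2.000e-04]
```

View pics/w12b.png

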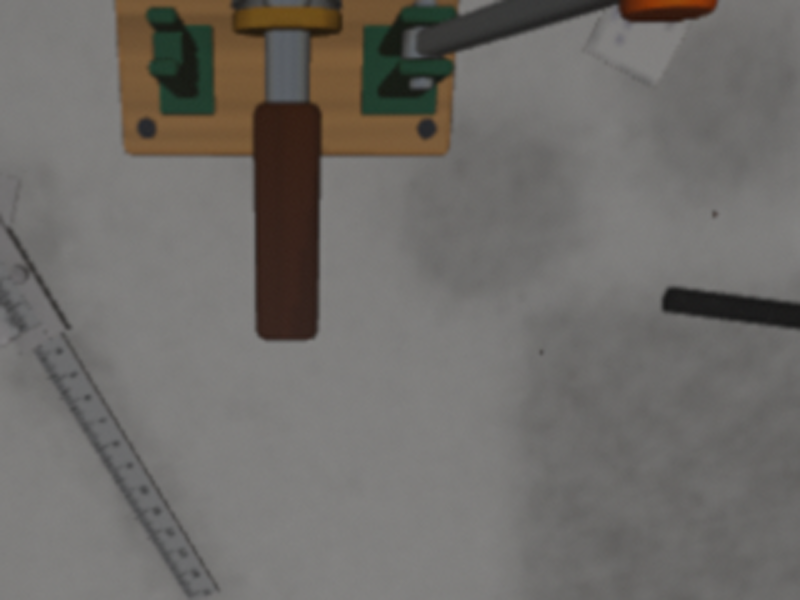

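Call:
{"name": "servo_tool", "arguments": {"increments": [{"slide":[0,0,-0.005],"spin":-8.5},{"slide":[0,0,0],"spin":-8.5},{"slide":[0,0,0],"spin":-8.5},{"slide":[0,0,0],"spin":-8.5},{"slide":[0,0,0],"spin":-8.5},{"slide":[0,0,0],"spin":-8.5},{"slide":[0,0,0],"spin":-8.5},{"slide":[0,0,0],"spin":-8.5}]}}

```text
clock: 16.35
position: [0.4705, -0.0147, 0.2543]
ee_rot: [-0.0, 0.303, 0.953, 0.0]
contact_force: [0.4, -0.1, -0.8]
width: 0.0768
```

Call:
{"name": "servo_tool", "arguments": {"increments": [{"slide":[0,0,0],"spin":-8.5},{"slide":[0,0,0],"spin":-8.5},{"slide":[-0.02,0.03,0],"spin":-5.1},{"slide":[-0.02,0.03,0],"spin":0},{"slide":[-0.02,0.03,0],"spin":0},{"slide":[-0.022,0.03,0],"spin":0},{"slide":[0,0.01,0],"spin":0},{"slide":[0,0,0],"spin":0}]}}

```text
clock: 17.15
position: [0.5828, 0.0911, 0.2536]
ee_rot: [-0.001, 0.117, 0.993, 0.0]
contact_force: [-0.2, 0.7, 0.1]
width: 0.0767
```

Call:
{"name": "servo_tool", "arguments": {"increments": [{"slide":[0,0,0],"spin":0},{"slide":[0,0,0],"spin":0}]}}

```text
clock: 17.35
position: [0.5818, 0.0883, 0.2548]
ee_rot: [-0.0, 0.119, 0.993, -0.0]
contact_force: [-0.8, -0.6, 0.5]
width: 0.0768
```

```bash
python3 rel.py; python3 - <<'E'
from h import *
w,st=snap('wrist','w13')
E
```

```text
rackframe TCP mm x,y,z -16.45 -83.53 254.76 yaw 166.38 F rack -0.8 0.6 0.5 t 17.35 w 0.0768357455882779 q [-3.000e-04  1.185e-01  9.929e-01 -3.000e-04]
```

View pics/w13.png

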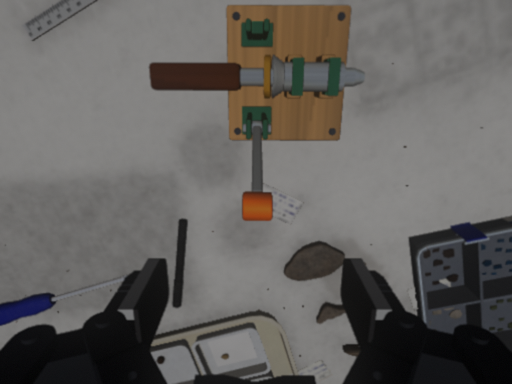

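```bash
cat > knob.py <<'E'
from rel import *
def knob(name):
    im,st=load(name); h=cv2.cvtColor(im,cv2.COLOR_BGR2HSV)
    m=cv2.inRange(h,(3,180,120),(16,255,255)); n,l,s,c=cv2.connectedComponentsWithStats(m); i=1+np.argmax(s[1:,4])
    px=c[i]; o,d=ray('wrist',px,st)
    # rack coords
    T=lambda v:np.array([v[:2]@X,v[:2]@YV,v[2]])
    O=T(o-np.array([*M,0]));D=T(d)
    t=(-.014-O[0])/D[0] if abs(D[0])>.15 else None
    # intersect with arc: minimise | |p-(hinge)|-.112 | along ray in yz
    ts=np.linspace(.05,.6,5001);P=O+ts[:,None]*D;e=np.hypot(P[:,1]+.045,P[:,2]-.075)-.112
    for k in np.where(np.diff(np.sign(e)))[0]: print(px,s[i],P[k]*1000,'ang',np.arctan2(P[k,2]-.075,P[k,1]+.045))
if __name__=='__main__':
    import sys; knob(sys.argv[1])
E
python3 knob.py w13
```

```text
[256.82352941 208.09697933] [243 197  29  23 629] [-15.0154411  -84.18047639 179.98895763] ang 1.927976255422548
[256.82352941 208.09697933] [243 197  29  23 629] [ -13.68434154 -144.4229981    23.43503959] ang -2.6631427690700695
```

Call:
{"name": "servo_tool", "arguments": {"increments": [{"slide":[0,0.001,0.02],"spin":0},{"slide":[0,0.001,0.025],"spin":0},{"slide":[0,0,0.025],"spin":0},{"slide":[0,0,0.018],"spin":0},{"slide":[0,0,0.006],"spin":0},{"slide":[0,0,0],"spin":0},{"slide":[0,0,0],"spin":0}]}}

```text
clock: 18.1
position: [0.5838, 0.0904, 0.1619]
ee_rot: [0.001, 0.119, 0.993, 0.0]
contact_force: [-0.7, -0.2, -0.2]
width: 0.0767
```

Call:
{"name": "servo_tool", "arguments": {"increments": [{"slide":[0,0,0],"spin":0},{"slide":[0,0,0],"spin":0},{"slide":[0,0,0],"spin":0},{"slide":[0,0,0],"spin":0},{"slide":[0,0,0],"spin":0},{"slide":[0,0,0],"spin":0},{"slide":[0,0,0],"spin":0},{"slide":[0,0,0],"spin":0}], "hand": 0, "newtons": 25}}

```text
clock: 18.9
position: [0.5834, 0.0898, 0.1612]
ee_rot: [0.0, 0.118, 0.993, -0.001]
contact_force: [-1.2, -5.8, 4.9]
width: 0.0195
```

```bash
python3 rel.py; python3 - <<'E'
from h import *
w,st=snap('wrist','w14')
E
```

```text
rackframe TCP mm x,y,z -14.65 -84.72 161.18 yaw 166.41 F rack -5.9 -0.2 4.9 t 18.9 w 0.019505672879322967 q [ 4.000e-04  1.184e-01  9.930e-01 -9.000e-04]
```

View pics/w14.png

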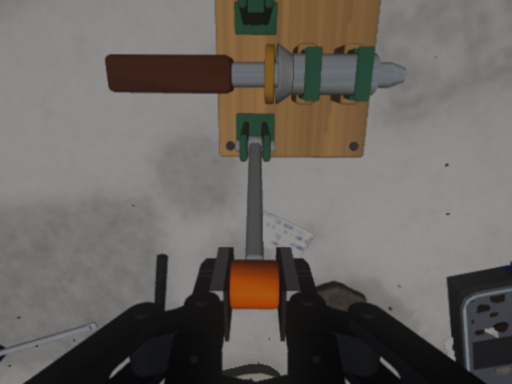

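```bash
python3 - <<'E'
import numpy as np
a=np.linspace(1.933,0,17);P=np.c_[112*np.cos(a),-112*np.sin(a)].round(1);print(np.diff(P,axis=0).round(1).tolist())
E
```

```text
[[12.9, -4.1], [13.3, -2.4], [13.5, -0.8], [13.5, 0.8], [13.3, 2.5], [12.9, 4.0], [12.4, 5.5], [11.5, 7.0], [10.7, 8.4], [9.5, 9.5], [8.4, 10.7], [7.0, 11.6], [5.5, 12.3], [4.0, 12.9], [2.5, 13.3], [0.8, 13.5]]
```

Call:
{"name": "servo_tool", "arguments": {"increments": [{"slide":[0.0129,-0.0007,-0.0041],"spin":0},{"slide":[0.0133,0,-0.0024],"spin":0},{"slide":[0.0135,0,-0.0008],"spin":0},{"slide":[0.0135,0,0.0008],"spin":0},{"slide":[0.0133,0,0.0025],"spin":0},{"slide":[0.0129,0,0.004],"spin":0}]}}

```text
clock: 19.55
position: [0.5049, 0.1091, 0.1609]
ee_rot: [0.001, 0.118, 0.993, 0.0]
contact_force: [1.9, -4.6, 1.0]
width: 0.0194
```

```bash
python3 rel.py
```

```text
rackframe TCP mm x,y,z -14.42 -3.91 160.89 yaw 166.41 F rack -4.0 -3.0 1.0 t 19.55 w 0.019368515227465567 q [5.000e-04 1.183e-01 9.930e-01 0.000e+00]
```

Call:
{"name": "servo_tool", "arguments": {"increments": [{"slide":[0.0124,-0.0005,0.0055],"spin":0},{"slide":[0.0115,0,0.007],"spin":0},{"slide":[0.0107,0,0.0084],"spin":0},{"slide":[0.0095,0,0.0095],"spin":0},{"slide":[0.0084,0,0.0107],"spin":0},{"slide":[0.007,0,0.0116],"spin":0}]}}

```text
clock: 20.15
position: [0.4458, 0.1236, 0.1077]
ee_rot: [-0.001, 0.119, 0.993, 0.001]
contact_force: [1.4, -2.1, 2.2]
width: 0.0194
```

```bash
python3 rel.py;  python3 - <<'E'
from h import *
w,st=snap('wrist','w15')
E
```

```text
rackframe TCP mm x,y,z -14.26 56.93 107.7 yaw 166.38 F rack -1.7 -1.8 2.2 t 20.15 w 0.019360105914745667 q [-8.000e-04  1.186e-01  9.929e-01  9.000e-04]
```

View pics/w15.png

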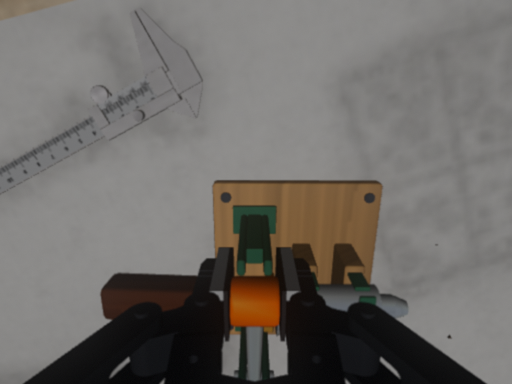

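Call:
{"name": "servo_tool", "arguments": {"increments": [{"slide":[0.0052,0,0.0123],"spin":0},{"slide":[0.0038,0,0.0129],"spin":0},{"slide":[0.0015,0,0.007],"spin":0},{"slide":[0.001,0,0.006],"spin":0},{"slide":[0,0,0],"spin":0}]}}

```text
clock: 20.7
position: [0.434, 0.1264, 0.0688]
ee_rot: [-0.003, 0.119, 0.993, 0.001]
contact_force: [-3.4, 4.7, 2.5]
width: 0.0195
```

```bash
python3 rel.py
```

```text
rackframe TCP mm x,y,z -14.35 69.06 68.79 yaw 166.33 F rack 3.8 4.4 2.5 t 20.7 w 0.019460692751975796 q [-2.800e-03  1.190e-01  9.929e-01  9.000e-04]
```

Call:
{"name": "servo_tool", "arguments": {"increments": [{"slide":[-0.0005,0,0.006],"spin":0},{"slide":[-0.0005,0,0.005],"spin":0},{"slide":[0,0,0],"spin":0},{"slide":[0,0,0],"spin":0}]}}

```text
clock: 21.1
position: [0.4337, 0.1264, 0.0577]
ee_rot: [-0.004, 0.119, 0.993, 0.001]
contact_force: [-6.0, 5.5, 1.4]
width: 0.0197
```

```bash
python3 rel.py;  python3 - <<'E'
from h import *
w,st=snap('wrist','w16')
E
```

```text
rackframe TCP mm x,y,z -14.39 69.39 57.74 yaw 166.29 F rack 3.9 7.2 1.4 t 21.1 w 0.019677619907645105 q [-0.0042  0.1193  0.9928  0.001 ]
```

View pics/w16.png

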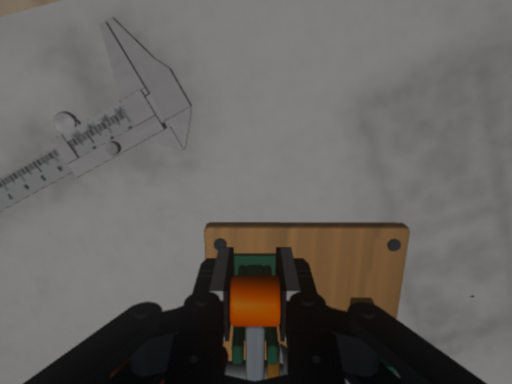

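Call:
{"name": "servo_tool", "arguments": {"increments": [{"slide":[-0.0005,0,0.0015],"spin":0},{"slide":[0,0,0],"spin":0}]}}

```text
clock: 21.35
position: [0.4337, 0.1264, 0.0563]
ee_rot: [-0.005, 0.119, 0.993, 0.001]
contact_force: [-5.8, 7.1, 2.1]
width: 0.0194
```

Call:
{"name": "servo_tool", "arguments": {"increments": [{"slide":[0,0,0.0015],"spin":0},{"slide":[0,0,0],"spin":0}]}}

```text
clock: 21.55
position: [0.4337, 0.1264, 0.0548]
ee_rot: [-0.004, 0.119, 0.993, 0.001]
contact_force: [-6.3, 6.5, 1.9]
width: 0.0192
```

```bash
python3 rel.py
```

```text
rackframe TCP mm x,y,z -14.38 69.34 54.81 yaw 166.29 F rack 4.8 7.7 1.9 t 21.55 w 0.019201117323482838 q [-0.0045  0.1193  0.9928  0.001 ]
```

Call:
{"name": "servo_tool", "arguments": {"increments": [{"slide":[0.001,0,0.0015],"spin":0},{"slide":[0,0,0],"spin":0}]}}

```text
clock: 21.75
position: [0.4338, 0.1264, 0.0535]
ee_rot: [-0.003, 0.119, 0.993, 0.001]
contact_force: [-4.1, 5.5, 2.4]
width: 0.0196
```

Call:
{"name": "servo_tool", "arguments": {"increments": [{"slide":[0,0,0.0015],"spin":0},{"slide":[0,0,0],"spin":0}]}}

```text
clock: 21.95
position: [0.4339, 0.1264, 0.0521]
ee_rot: [-0.003, 0.119, 0.993, 0.001]
contact_force: [-5.3, 4.8, 1.7]
width: 0.0193
```

```bash
python3 rel.py
```

```text
rackframe TCP mm x,y,z -14.37 69.19 52.07 yaw 166.31 F rack 3.5 6.3 1.7 t 21.95 w 0.019310644894905877 q [-3.400e-03  1.192e-01  9.929e-01  9.000e-04]
```

```bash
python3 - <<'E'
from h import *
w,st=snap('wrist','w17');s,_=snap('side','d17');a,_=snap('scene','s17')
C=np.zeros((600,800,3),np.uint8)
C[:300,:400]=cv2.resize(w[220:370,156:356],(400,300),interpolation=2)
C[:300,400:]=cv2.resize(a[145:220,230:330],(400,300),interpolation=2)
C[300:,:400]=cv2.resize(s[150:240,200:320],(400,300),interpolation=2)
cv2.imwrite('pics/c17.png',C)
E
```

```text
(no output)
```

View pics/c17.png

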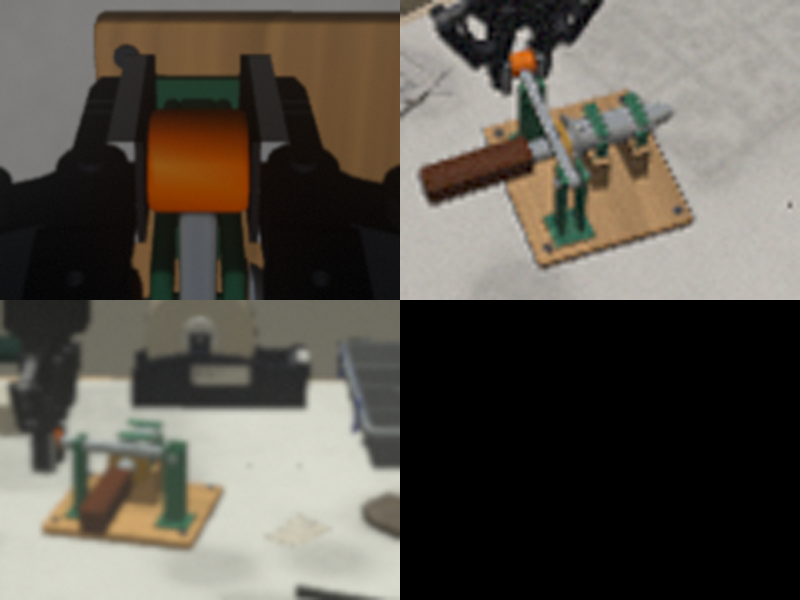

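```bash
for i in 14 15 16 17; do python3 knob.py w$i; done; python3 - <<'E'
from rel import *
for a in (0,.05,.1,.2):
    y=-.045+.112*np.cos(a);z=.075+.112*np.sin(a);p=M+X*-.014+YV*y
    y2=-.045+.08*np.cos(a);z2=.075+.08*np.sin(a);p2=M+X*-.014+YV*y2
    print(a,'knob side',proj('side',[*p,z]),'scene',proj('scene',[*p,z]),'bar80',proj('side',[*p2,z2]))
for z in (.075,.086):
    print(proj('side',[*(M+X*-.014+YV*-.045),z]),proj('side',[*(M+X*-.014+YV*.04),z]))
E
```

```text
[253.6293911  290.06206089] [ 230  271   49   38 1708] [-15.22294493 -87.05152672 178.85426836] ang 1.9555274137226357
[253.6293911  290.06206089] [ 230  271   49   38 1708] [ -15.4433826  -156.98603761   76.62699609] ang 3.1270651136499232
[253.72154116 307.7793345 ] [ 230  288   49   39 1713] [-14.87067167  51.0679238  132.58940283] ang 0.5400263687666281
[253.72154116 307.7793345 ] [ 230  288   49   39 1713] [-14.6744429  -73.49718597 -33.3116114 ] ang -1.8280693586155696
[254.03659306 308.86119874] [ 230  290   50   36 1585] [-14.86330154  66.37410553  87.32860644] ang 0.11024660784306159
[254.03659306 308.86119874] [ 230  290   50   36 1585] [-14.80979875 -24.82765437 -35.11900901] ang -1.3896183529823851
[253.88790374 308.25332489] [ 230  290   50   35 1579] [-14.89746682  66.80132778  82.06472239] ang 0.06310606426159154
[253.88790374 308.25332489] [ 230  290   50   35 1579] [-14.86933472 -19.67493651 -34.02710559] ang -1.342561419274543
0 knob side [215.03971374 192.66963168] scene [260.09684542 160.87556066] bar80 [225.6208102  193.67507629]
0.05 knob side [215.0307047  190.87135146] scene [260.1200364  159.71486514] bar80 [225.62655869 192.38524054]
0.1 knob side [215.11409952 189.08039802] scene [260.17422611 158.61452972] bar80 [225.6989745  191.10190015]
0.2 knob side [215.55893085 185.5377078 ] scene [260.37671575 156.60745872] bar80 [226.04390253 188.56720183]
[252.59241972 196.23835992] [223.95970262 193.51722793]
[252.60142381 192.63309938] [223.87872188 189.95553618]
```

Call:
{"name": "servo_tool", "arguments": {"increments": [{"slide":[0,0,0.002],"spin":0},{"slide":[0,0,0.0015],"spin":0},{"slide":[0,0,0],"spin":0}]}}

```text
clock: 22.4
position: [0.434, 0.1264, 0.0499]
ee_rot: [-0.003, 0.119, 0.993, 0.001]
contact_force: [-8.0, 5.4, 15.1]
width: 0.0194
```

Call:
{"name": "servo_tool", "arguments": {"increments": [{"slide":[0,0,0.0015],"spin":0},{"slide":[0,0,0],"spin":0}]}}

```text
clock: 22.6
position: [0.4342, 0.1264, 0.0496]
ee_rot: [-0.003, 0.119, 0.993, 0.001]
contact_force: [-10.3, 5.6, 24.1]
width: 0.0192
```

Call:
{"name": "servo_tool", "arguments": {"increments": [{"slide":[0,0,0.0015],"spin":0},{"slide":[0,0,0],"spin":0}]}}

```text
clock: 22.8
position: [0.4344, 0.1264, 0.049]
ee_rot: [-0.002, 0.119, 0.993, 0.001]
contact_force: [-11.4, 4.3, 33.0]
width: 0.0194
```

```bash
python3 rel.py;python3 -c "
from h import *
snap('wrist','w18')"; python3 knob.py w18
```

```text
rackframe TCP mm x,y,z -14.24 68.7 48.97 yaw 166.32 F rack 1.5 12.1 33.0 t 22.8 w 0.019449175983548315 q [-0.0024  0.1191  0.9929  0.0011]
[253.88721805 308.77255639] [ 230  291   50   35 1596] [-14.7852067   66.93848976  80.05348335] ang 0.045114548266275124
[253.88721805 308.77255639] [ 230  291   50   35 1596] [-14.68071135 -18.40150876 -33.72896975] ang -1.3308770616432768
```

Call:
{"name": "servo_tool", "arguments": {"increments": [{"slide":[0,0,-0.003],"spin":0},{"slide":[0,0,0],"spin":0}]}}

```text
clock: 23.05
position: [0.4343, 0.1263, 0.0496]
ee_rot: [-0.003, 0.119, 0.993, 0.001]
contact_force: [-6.6, 5.2, 10.7]
width: 0.0196
```

Call:
{"name": "servo_tool", "arguments": {"increments": [{"slide":[0,0,0],"spin":0},{"slide":[0,0,0],"spin":0},{"slide":[0,0,0],"spin":0},{"slide":[0,0,0],"spin":0},{"slide":[0,0,0],"spin":0}], "hand": 0.55}}

```text
clock: 23.55
position: [0.4373, 0.1247, 0.0491]
ee_rot: [-0.0, 0.118, 0.993, -0.0]
contact_force: [-0.9, -0.4, 0.8]
width: 0.047
```

Call:
{"name": "servo_tool", "arguments": {"increments": [{"slide":[0,0,-0.01],"spin":0},{"slide":[0,0,-0.02],"spin":0},{"slide":[0,0,-0.03],"spin":0},{"slide":[0,0,-0.03],"spin":0},{"slide":[0,0,-0.03],"spin":0},{"slide":[0,0,-0.03],"spin":0},{"slide":[0,0,0],"spin":0},{"slide":[0,0,0],"spin":0}]}}

```text
clock: 24.35
position: [0.4374, 0.1248, 0.2002]
ee_rot: [0.001, 0.118, 0.993, 0.0]
contact_force: [-0.8, 0.2, -0.1]
width: 0.0471
```

```bash
python3 rel.py; python3 - <<'E'
from h import *
w,st=snap('wrist','w19');s,_=snap('side','d19');a,_=snap('scene','s19')
C=np.zeros((600,800,3),np.uint8)
C[:300,:400]=cv2.resize(w,(400,300))
C[:300,400:]=cv2.resize(a[145:220,230:330],(400,300),interpolation=2)
C[300:,:400]=cv2.resize(s[150:240,200:320],(400,300),interpolation=2)
cv2.imwrite('pics/c19.png',C)
E
python3 knob.py w19
```

```text
rackframe TCP mm x,y,z -15.01 65.42 200.19 yaw 166.4 F rack 0.0 0.8 -0.1 t 24.35 w 0.047074585553167 q [1.000e-03 1.184e-01 9.930e-01 2.000e-04]
[255.19679634 183.84439359] [244 174  24  20 437] [-14.38975279  66.98944715  77.33653701] ang 0.02086087688241218
[255.19679634 183.84439359] [244 174  24  20 437] [-14.07258394  46.24158137  10.06406516] ang -0.6185301465232661
```

View pics/c19.png

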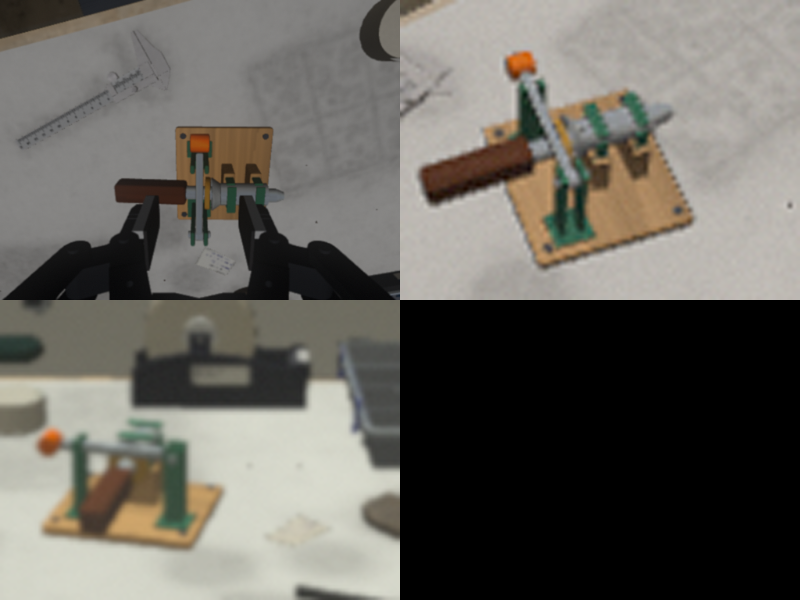

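```bash
python3 - <<'E'
from h import *
w,_=load('w19')
cv2.imwrite('pics/w19b.png',cv2.resize(w[150:320,190:390],(706,600),interpolation=2))
from rel import M,X,YV
for x in (-.006,0,):
    print(x,(proj('wrist',[*(M+X*x+YV*.019),.06],_)-[190,150])*3.53)
print((proj('wrist',[*(M+X*0+YV*.020),.06],_)-[190,150])*3.53,(proj('wrist',[*(M+X*-.112),.06],_)-[190,150])*3.53)
E
```

```text
-0.006 [262.36862709 279.09515774]
0 [285.85960605 279.10301081]
[285.92433708 275.52160085] [-146.49576382  346.15823865]
```

View pics/w19b.png

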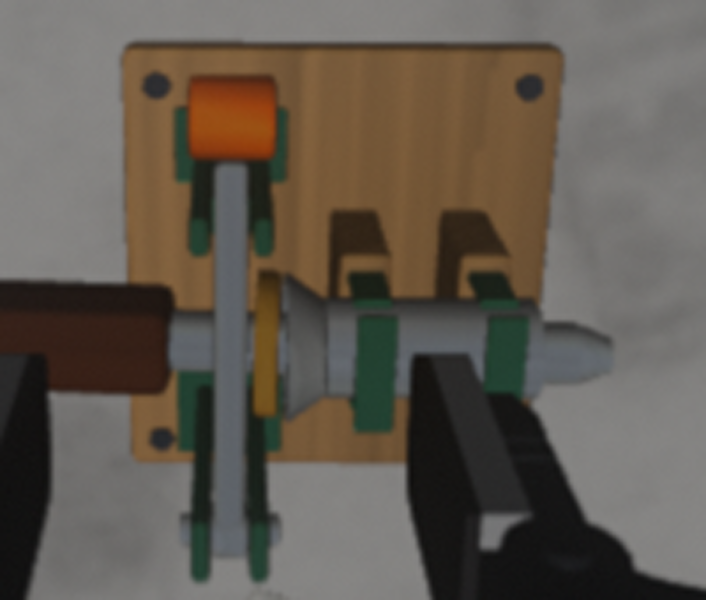

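Call:
{"name": "servo_tool", "arguments": {"increments": [{"slide":[-0.015,-0.03,-0.01],"spin":0},{"slide":[-0.015,-0.035,0],"spin":0},{"slide":[-0.015,-0.035,0],"spin":0},{"slide":[-0.015,-0.035,0],"spin":0},{"slide":[-0.005,-0.025,0],"spin":0},{"slide":[0,0,0.03],"spin":0},{"slide":[0,0,0.03],"spin":0},{"slide":[0,0,0.03],"spin":0}], "hand": 0}}

```text
clock: 25.3
position: [0.4619, -0.0462, 0.1173]
ee_rot: [-0.001, 0.119, 0.993, 0.0]
contact_force: [0.0, -0.0, -0.1]
width: 0.0002
```

Call:
{"name": "servo_tool", "arguments": {"increments": [{"slide":[0,0,0],"spin":0},{"slide":[0,0,0],"spin":0}]}}

```text
clock: 25.5
position: [0.4622, -0.0458, 0.1187]
ee_rot: [-0.001, 0.118, 0.993, 0.0]
contact_force: [1.1, 1.0, 1.4]
width: -0.0004
```

```bash
python3 rel.py; python3 - <<'E'
from h import *
w,st=snap('wrist','w20')
E
```

```text
rackframe TCP mm x,y,z -175.0 1.0 118.68 yaw 166.4 F rack 1.2 -0.8 1.4 t 25.5 w -0.00040690615392433276 q [-1.300e-03  1.184e-01  9.930e-01  1.000e-04]
```

View pics/w20.png

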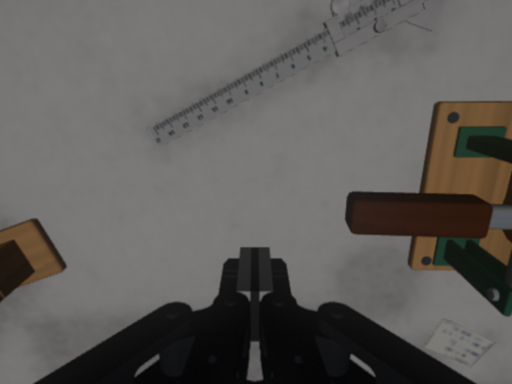

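```bash
python3 - <<'E'
from rel import *
_,st=load('w20')
for p,z in (((349,193),.065),((347,233),.065),((350,193),.055),((488,206),.07),((488,233),.07)):
    q=plane('wrist',p,z,st)[:2]-M; print(p,(q@X*1000).round(1),(q@YV*1000).round(1))
E
```

```text
(349, 193) -118.1 18.4
(347, 233) -117.1 -8.1
(350, 193) -114.6 15.0
(488, 206) -37.2 12.0
(488, 233) -33.5 -5.5
```

Call:
{"name": "servo_tool", "arguments": {"increments": [{"slide":[0.004,0,0.02],"spin":0},{"slide":[0,0,0.03],"spin":0},{"slide":[0,0,0.025],"spin":0},{"slide":[0,0.01,0.007],"spin":0},{"slide":[0,0.01,0],"spin":0},{"slide":[0,0.005,0],"spin":0},{"slide":[0,0,0],"spin":0},{"slide":[0,0,0],"spin":0}]}}

```text
clock: 26.35
position: [0.4657, -0.0205, 0.0384]
ee_rot: [0.001, 0.118, 0.993, -0.0]
contact_force: [-0.3, 0.1, 0.1]
width: 0.0001
```

```bash
python3 rel.py; python3 - <<'E'
from h import *
w,st=snap('wrist','w21')
E
```

```text
rackframe TCP mm x,y,z -149.6 3.6 38.39 yaw 166.47 F rack 0.0 0.3 0.1 t 26.35 w 9.7724791360444e-05 q [ 1.200e-03  1.178e-01  9.930e-01 -2.000e-04]
```

View pics/w21.png

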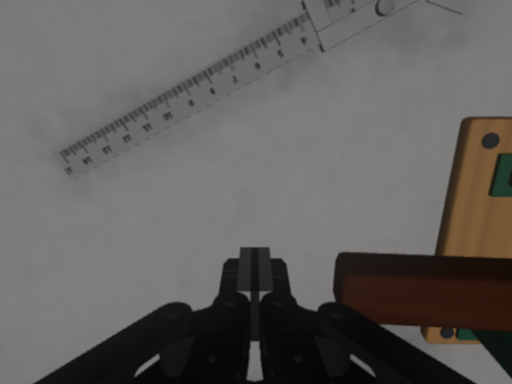

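Call:
{"name": "servo_tool", "arguments": {"increments": [{"slide":[0,0.007,0],"spin":0},{"slide":[0,0.005,0],"spin":0},{"slide":[0,0.002,0],"spin":0},{"slide":[0,0,0],"spin":0}]}}

```text
clock: 26.8
position: [0.4681, -0.0068, 0.0373]
ee_rot: [0.0, 0.118, 0.993, -0.0]
contact_force: [0.2, -0.2, 1.0]
width: -0.0001
```

Call:
{"name": "servo_tool", "arguments": {"increments": [{"slide":[0,0.002,0],"spin":0},{"slide":[0,0.002,0],"spin":0},{"slide":[0,0,0],"spin":0}]}}

```text
clock: 27.1
position: [0.469, -0.0031, 0.0373]
ee_rot: [0.0, 0.118, 0.993, -0.0]
contact_force: [0.1, -0.7, -0.1]
width: 0.0001
```

Call:
{"name": "servo_tool", "arguments": {"increments": [{"slide":[0,0.002,0],"spin":0},{"slide":[0,0,0],"spin":0}]}}

```text
clock: 27.3
position: [0.4695, -0.0012, 0.0373]
ee_rot: [0.0, 0.118, 0.993, -0.0]
contact_force: [-0.4, -1.0, -0.4]
width: -0.0001
```

```bash
python3 rel.py; python3 - <<'E'
from h import *
w,st=snap('wrist','w22')
E
```

```text
rackframe TCP mm x,y,z -129.88 4.46 37.28 yaw 166.41 F rack -1.1 0.1 -0.4 t 27.3 w -0.00010732781726619086 q [ 0.      0.1183  0.993  -0.    ]
```

View pics/w22.png

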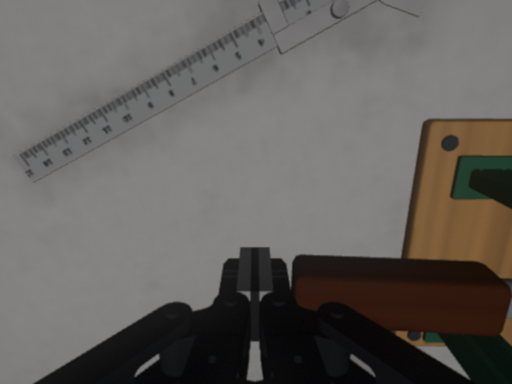

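Close to contact, with force still about −1 N. Continuing in small steps.

Call:
{"name": "servo_tool", "arguments": {"increments": [{"slide":[0,0.0015,0],"spin":0},{"slide":[0,0,0],"spin":0}]}}

```text
clock: 27.55
position: [0.4698, 0.0003, 0.0373]
ee_rot: [0.0, 0.118, 0.993, -0.0]
contact_force: [0.1, -0.6, 0.6]
width: 0.0001
```

Call:
{"name": "servo_tool", "arguments": {"increments": [{"slide":[0,0.0015,0],"spin":0},{"slide":[0,0,0],"spin":0}]}}

```text
clock: 27.75
position: [0.47, 0.001, 0.0373]
ee_rot: [-0.0, 0.118, 0.993, -0.001]
contact_force: [-1.5, -3.1, 0.3]
width: -0.0001
```

Call:
{"name": "servo_tool", "arguments": {"increments": [{"slide":[0,0.0015,0],"spin":0},{"slide":[0,0,0],"spin":0}]}}

```text
clock: 27.95
position: [0.4698, 0.0013, 0.0373]
ee_rot: [-0.001, 0.117, 0.993, -0.002]
contact_force: [-3.2, -9.1, 1.3]
width: -0.0
```

```bash
python3 rel.py
```

```text
rackframe TCP mm x,y,z -127.45 4.71 37.28 yaw 166.53 F rack -9.6 0.9 1.3 t 27.95 w -2.034219031402807e-05 q [-5.000e-04  1.173e-01  9.931e-01 -1.900e-03]
```

Call:
{"name": "servo_tool", "arguments": {"increments": [{"slide":[0,0.002,0],"spin":0},{"slide":[0,0.001,0],"spin":0},{"slide":[0,0,0],"spin":0}]}}

```text
clock: 28.25
position: [0.4697, 0.0016, 0.0373]
ee_rot: [-0.001, 0.116, 0.993, -0.004]
contact_force: [-4.3, -18.6, 1.9]
width: -0.0
```

```bash
python3 rel.py
```

```text
rackframe TCP mm x,y,z -127.17 4.98 37.3 yaw 166.69 F rack -19.1 -0.2 1.9 t 28.25 w -3.4738411455921165e-05 q [-0.0012  0.1159  0.9933 -0.0044]
```

Call:
{"name": "servo_tool", "arguments": {"increments": [{"slide":[0,-0.005,0],"spin":0},{"slide":[0,-0.012,0],"spin":0},{"slide":[0,-0.005,-0.02],"spin":0},{"slide":[0,0,-0.04],"spin":0},{"slide":[0,0,-0.04],"spin":0},{"slide":[0,0,-0.04],"spin":0},{"slide":[0,0,-0.02],"spin":0}]}}

```text
clock: 28.95
position: [0.4677, -0.0155, 0.2009]
ee_rot: [0.003, 0.118, 0.993, 0.0]
contact_force: [0.4, 0.6, -0.1]
width: 0.0001
```

Call:
{"name": "servo_tool", "arguments": {"increments": [{"slide":[-0.015,0.035,0],"spin":0},{"slide":[-0.015,0.035,0],"spin":0},{"slide":[-0.015,0.035,0],"spin":0},{"slide":[-0.01,0.035,0],"spin":0},{"slide":[0,0,0],"spin":0},{"slide":[0,0,0],"spin":0}]}}

```text
clock: 29.55
position: [0.5521, 0.1082, 0.1967]
ee_rot: [-0.001, 0.118, 0.993, -0.0]
contact_force: [-0.1, 0.1, 0.6]
width: -0.0002
```

```bash
python3 rel.py; python3 - <<'E'
from h import *
w,st=snap('wrist','w23')
cv2.imwrite('pics/w23b.png',cv2.resize(w[0:230,130:430],(783,600),interpolation=2))
E
python3 knob.py w23
```

```text
rackframe TCP mm x,y,z -4.1 -50.01 196.72 yaw 166.5 F rack 0.1 0.1 0.6 t 29.55 w -0.00017601589510989936 q [-7.000e-04  1.176e-01  9.931e-01 -1.000e-04]
```

View pics/w23b.png

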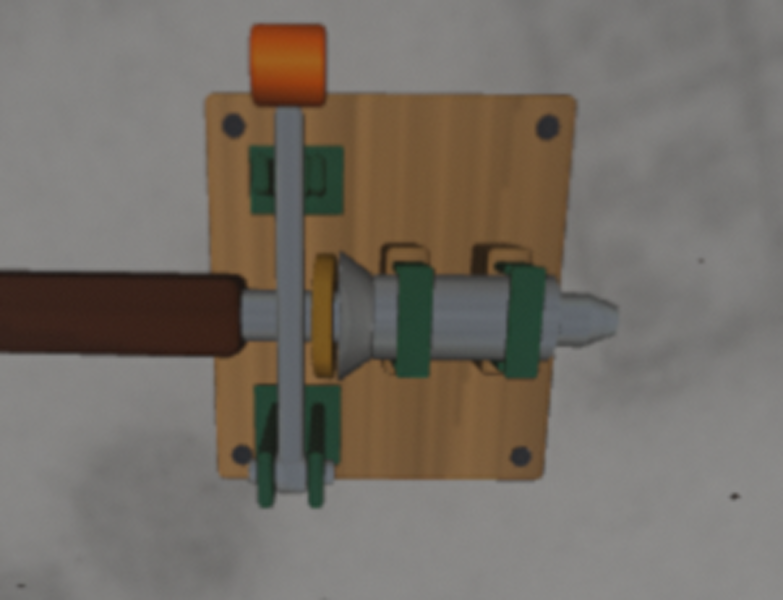

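Call:
{"name": "servo_tool", "arguments": {"increments": [{"slide":[0.03,-0.005,0],"spin":0},{"slide":[0.03,-0.005,0],"spin":0},{"slide":[0.03,0,0],"spin":0},{"slide":[0.026,0,0],"spin":0},{"slide":[0,0,0.03],"spin":0},{"slide":[0,0,0.03],"spin":0},{"slide":[0,0,0.03],"spin":0},{"slide":[0,0,0.01],"spin":0}]}}

```text
clock: 30.4
position: [0.4344, 0.124, 0.0952]
ee_rot: [-0.003, 0.119, 0.993, -0.001]
contact_force: [0.3, -0.2, 0.6]
width: 0.0004
```

Call:
{"name": "servo_tool", "arguments": {"increments": [{"slide":[0,0,0.003],"spin":0},{"slide":[0,0,0.003],"spin":0},{"slide":[0,0,0],"spin":0}]}}

```text
clock: 30.7
position: [0.4382, 0.1252, 0.0921]
ee_rot: [0.001, 0.119, 0.993, 0.0]
contact_force: [0.4, -0.2, 0.9]
width: -0.0002
```

```bash
python3 rel.py
```

```text
rackframe TCP mm x,y,z -14.49 64.76 92.1 yaw 166.38 F rack -0.1 -0.5 0.9 t 30.7 w -0.00021844614371428222 q [9.000e-04 1.186e-01 9.929e-01 2.000e-04]
```

Call:
{"name": "servo_tool", "arguments": {"increments": [{"slide":[0.002,0,0.002],"spin":0},{"slide":[0,0,0.002],"spin":0},{"slide":[0,0,0],"spin":0}]}}

```text
clock: 31.0
position: [0.4353, 0.1259, 0.0874]
ee_rot: [0.0, 0.118, 0.993, -0.0]
contact_force: [-0.6, -0.9, 0.0]
width: -0.0002
```

Call:
{"name": "servo_tool", "arguments": {"increments": [{"slide":[0,0,0.0015],"spin":0},{"slide":[0,0,0],"spin":0}]}}

```text
clock: 31.2
position: [0.4353, 0.1258, 0.0857]
ee_rot: [-0.0, 0.118, 0.993, -0.0]
contact_force: [-0.1, -0.2, 1.1]
width: -0.0
```

Call:
{"name": "servo_tool", "arguments": {"increments": [{"slide":[0,0,0.0015],"spin":0},{"slide":[0,0,0],"spin":0}]}}

```text
clock: 31.4
position: [0.4356, 0.1259, 0.0848]
ee_rot: [0.0, 0.118, 0.993, 0.0]
contact_force: [-0.4, 0.5, 3.6]
width: -0.0003
```

```bash
python3 rel.py
```

```text
rackframe TCP mm x,y,z -14.44 67.38 84.81 yaw 166.4 F rack 0.4 0.5 3.6 t 31.4 w -0.0002745070035052457 q [2.000e-04 1.184e-01 9.930e-01 0.000e+00]
```

Call:
{"name": "servo_tool", "arguments": {"increments": [{"slide":[0,0,0.002],"spin":0},{"slide":[0,0,0.001],"spin":0},{"slide":[0,0,0],"spin":0}]}}

```text
clock: 31.7
position: [0.4357, 0.1259, 0.084]
ee_rot: [0.001, 0.118, 0.993, 0.0]
contact_force: [-5.8, -0.5, 24.2]
width: 0.0001
```

```bash
python3 rel.py
```

```text
rackframe TCP mm x,y,z -14.35 67.34 84.05 yaw 166.41 F rack -1.8 5.5 24.2 t 31.7 w 6.701307963939023e-05 q [7.000e-04 1.183e-01 9.930e-01 1.000e-04]
```

Knob top stands at 84–85 mm under 24 N, which matches a closed latch (85 mm). Now I lift clear and do a final check.

Call:
{"name": "servo_tool", "arguments": {"increments": [{"slide":[0,0,-0.005],"spin":0},{"slide":[0,0,-0.03],"spin":0},{"slide":[0,0,-0.04],"spin":0},{"slide":[0,0,-0.04],"spin":0},{"slide":[-0.04,-0.02,0],"spin":0},{"slide":[-0.04,-0.03,0],"spin":0},{"slide":[0,-0.03,0],"spin":0},{"slide":[0,-0.02,0],"spin":0}]}}

```text
clock: 32.5
position: [0.4901, 0.0078, 0.1959]
ee_rot: [-0.0, 0.119, 0.993, -0.0]
contact_force: [-0.6, 0.3, -0.3]
width: -0.0001
```

Call:
{"name": "servo_tool", "arguments": {"increments": [{"slide":[0,0,0],"spin":0},{"slide":[0,0,0],"spin":0},{"slide":[0,0,0],"spin":0}]}}

```text
clock: 32.8
position: [0.4897, 0.0106, 0.1962]
ee_rot: [0.0, 0.118, 0.993, 0.0]
contact_force: [-0.1, 0.8, 0.7]
width: -0.0004
```

```bash
python3 rel.py; python3 - <<'E'
from h import *
w,st=snap('wrist','w24');s,_=snap('side','d24');a,_=snap('scene','s24')
C=np.zeros((600,800,3),np.uint8)
C[:300,:400]=cv2.resize(w[0:240,192:512],(400,300))
C[:300,400:]=cv2.resize(a[145:220,230:330],(400,300),interpolation=2)
C[300:,:400]=cv2.resize(s[150:240,200:320],(400,300),interpolation=2)
C[300:,400:]=cv2.resize(a,(400,300))
cv2.imwrite('pics/c24.png',C)
E
python3 knob.py w24
```

```text
rackframe TCP mm x,y,z -113.65 -12.4 196.24 yaw 166.44 F rack 0.8 0.3 0.7 t 32.8 w -0.0003520557638400079 q [0.000e+00 1.181e-01 9.930e-01 3.000e-04]
```

View pics/c24.png

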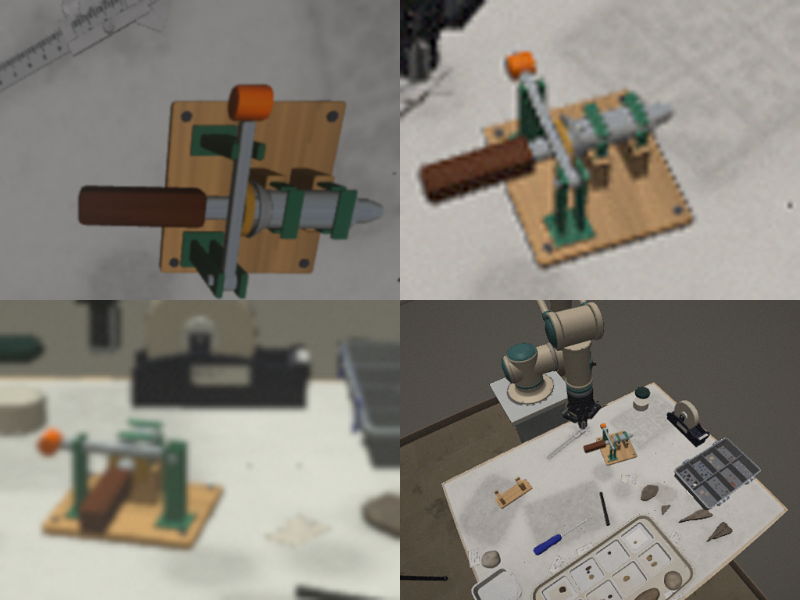

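The probe is in the tube with its collar at the mouth, and the latch lies level across the neck in the fork. The knob is near side pixel (215, 192). The jar and screwdriver haven't moved, and the gripper is clear of everything.

```bash
python3 -c "
from rig import manip
print(manip.sign_off())"
```

```text
the job is handed in; nothing more can be done
None
```

The probe is home in the rack with the latch closed behind its collar. I handed the job in at about 33 s of the 67 s allowed.

**What I did:**
- I took the probe off its rest and slid it into the guide tube. There was almost no force until the collar met the mouth, where it reached about 8 N.
- I pinched the latch knob, swung the latch over into the fork, and let go.
- As an extra step after latching, I pushed the end of the handle to reseat the probe, because the collar looked slightly back from the mouth.

**Last checks:**
- **Probe seat:** under a 19 N push on the handle end, the probe stopped firmly.
- **Latch:** the top of the knob stopped at 84–85 mm under a 24 N press, against 85 mm for a closed latch. The side picture agrees with an angle of about 0.
- **Surroundings:** the arm touches nothing. In the scene picture the jar and screwdriver are where they were.

**What disagreed:**
- After release the probe droops a little in the tube's clearance, so a gap of about 1 mm shows at the top of the collar.
- One handle-end measurement, taken before the reseating push, suggested the collar was 3–5 mm short. That push closed only about 1 mm before stopping, so I put the rest down to the height I assumed for that measurement.
- The knob slipped about 6 mm in the grip while the latch swung. The press from above at the end was to confirm it was fully down.
- The wrist-camera fit of the latch angle gave no result on the last two pictures, so I relied on the press and the side picture.

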